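# Mark a batch of angle brackets in the lever press

## Task

Turn the press's numbered sleeve to 5 and set every aluminium bracket in a pocket of its own, flat leg down and upright leg towards the front; then, with all of them in place, pull the lever to its stop and let it go fully back up. Afterwards move all the brackets to the red tray, turn the sleeve back to 0 and leave the other things on the bench alone.

Things in the scene. Friction and masses are not known exactly. Their poses are not given: they have to be found in the camera images.
- press: green bench marking press, fixed. Origin on the table under the centre of the middle of its three pockets; +x to its back (hinge), -x its front (robot's side), +y its left (sleeve side), z up. The hinged green marking head (190 mm wide) stands up behind the bed, its front 70 mm behind the pocket centres, its top at z = 175 mm; down, it clears flat legs by 3 mm and stays behind the upright legs.
- pocket1 (a point): centre of the middle pocket's floor (z = 18 mm); axes as the press. Each pocket is 60 x 60 mm inside, with blue walls 6 mm thick and 5 mm high round it. A bracket belongs in it on its flat leg, one to a pocket, any pocket, axes parallel to the press's, upright leg at the front (-x), so its origin about 21 mm in front (-x) of this point.
- pocket0 (a point): the same for the right pocket, 66 mm to the right (-y) of the middle one.
- pocket2 (a point): the same for the left pocket, 66 mm to the left (+y) of the middle one.
- lever (a joint): hinge of the sprung lever with the marking head, axis along the press's y: 0 rad = at rest, up; grows as the handle is pulled forward (-x) and down on an arc of radius 200 mm; 1.30 rad = its stop, the lever level. The spring takes it back to 0 when let go; at the stop it needs about 8 N at the handle.
- lever_handle (a point): grip point in the middle of the lever's black round handle bar (18 mm thick, along the press's y, 75 mm free, red end), right of the press at y = -172 mm. At rest it is at x = 67, z = 243 mm of the press; at the stop at x = -80, z = 50 mm. The steel lever arm is 38 mm from it towards +y. Axes as the press at rest; they turn with the lever.
- lever_hinge (a point): centre of the lever's arc, on the hinge axis beside the handle's grip point: x = 120, y = -172, z = 50 mm of the press; axes as the press.
- sleeve (a joint): turn of the numbered sleeve, a vertical detented collar: 0 rad = pointer on 0; grows clockwise seen from above by pi/8 = 0.393 rad (22.5 deg) for each number up to 7 (2.749 rad), end stops at 0 and 7. It clicks into each number, drawn to the nearest when let go; turning it past a click takes about 0.06 N m.
- sleeve_grip (a point): on the sleeve's axis at the height to grip, z = 56 mm; x = -20, y = +168 mm of the press. The sleeve is a ribbed aluminium cylinder, 44 mm in diameter, z = 26 to 72 mm. A yellow bar on its top, from centre to rim, and a yellow tab at its foot point at the value. Axes as the press when the joint is 0; they turn with the sleeve.
- dial (a point): centre of the black dial round the sleeve's foot, radius 62 mm, top at z = 24 mm; axes as the press. Each number v has a white tick and v white dots, at 258.75 - 22.5 v deg counter-clockwise from the press's +x, seen from above (0 to the right, slightly front; 7 to the left, slightly front); 0 has a red tick and no dots.
- tray: red open tray, 260 (x) x 130 (y) x 20 mm high, walls and floor 4 mm thick, loose, 1 kg; origin at the centre of its underside.
- bracketA: aluminium angle bracket (L section), about 110 g, may be absent: flat leg 50 x 50 x 8 mm on the table, upright leg 50 mm wide (y), 8 mm thick (x), 45 mm high along one edge. Origin on the underside, below the middle of the upright leg; the flat leg runs from x = -4 to x = +46 mm, z up.
- bracketB: aluminium angle bracket (L section), about 110 g, may be absent: flat leg 50 x 50 x 8 mm on the table, upright leg 50 mm wide (y), 8 mm thick (x), 45 mm high along one edge. Origin on the underside, below the middle of the upright leg; the flat leg runs from x = -4 to x = +46 mm, z up.
- bracketC: aluminium angle bracket (L section), about 110 g, may be absent: flat leg 50 x 50 x 8 mm on the table, upright leg 50 mm wide (y), 8 mm thick (x), 45 mm high along one edge. Origin on the underside, below the middle of the upright leg; the flat leg runs from x = -4 to x = +46 mm, z up.
- bracketD: aluminium angle bracket (L section), about 110 g, may be absent: flat leg 50 x 50 x 8 mm on the table, upright leg 50 mm wide (y), 8 mm thick (x), 45 mm high along one edge. Origin on the underside, below the middle of the upright leg; the flat leg runs from x = -4 to x = +46 mm, z up.
- tube: offcut of square steel tube, 40 x 40 mm, 90 mm long, lying; not part of the job, leave it alone. Origin at the underside's centre.
- disc: orange grinding disc, 115 mm across, 9 mm thick, lying flat; not part of the job, leave it alone. Origin at the underside's centre.
- wrench: steel wrench, 200 mm, lying; not part of the job, leave it alone. Origin at the underside's centre.
- driver: screwdriver with an orange handle, 220 mm, lying; not part of the job, leave it alone. Origin at the underside's centre.
- flux: green bottle, 60 mm across, 170 mm tall; not part of the job, leave it alone. Origin at the underside's centre.
- jar: glass jar, 66 mm across, 90 mm tall; not part of the job, leave it alone. Origin at the underside's centre.
- mug: red mug, 80 mm across, 95 mm tall; not part of the job, leave it alone. Origin at the underside's centre.
- battery: black and yellow tool battery, 120 x 80 x 75 mm; not part of the job, leave it alone. Origin at the underside's centre.

How it is judged:
On the way, in this order (a step that is already met when the one before it is completed fails the run):
1. the sleeve is on 5 (value of joint sleeve between 1.8635 and 2.0635 rad), for 0.3 s.
2. every bracket sits in a pocket, flat leg down and upright leg in front, the sleeve is on 5 and the lever is at its stop (all of step 1 and x of bracketA in the frame of press between -0.029 and -0.013 m and y of bracketA in the frame of press between -0.08 and 0.08 m and z of each of bracketA, bracketB, bracketC, bracketD in the frame of press below 0.0215 m and angle between each of bracketA, bracketB, bracketC, bracketD's own z axis and vertical below 0.1 rad and x of bracketB in the frame of press between -0.029 and -0.013 m and y of bracketB in the frame of press between -0.08 and 0.08 m and x of bracketC in the frame of press between -0.029 and -0.013 m and y of bracketC in the frame of press between -0.08 and 0.08 m and x of bracketD in the frame of press between -0.029 and -0.013 m and y of bracketD in the frame of press between -0.08 and 0.08 m and value of joint lever above 1.22 rad), for 0.1 s.
3. the lever is back up at rest (value of joint lever below 0.1 rad), for 0.2 s.
At the end, for the whole second after the job is handed in: every bracket present lies at rest in the red tray, the sleeve is on 0 (within 0.1 rad), the lever is up at rest (under 0.1 rad) and the tray is level (x of bracketA in the frame of tray between -0.13 and 0.13 m and y of bracketA in the frame of tray between -0.065 and 0.065 m and z of bracketA in the frame of tray between 0 and 0.06 m and linear speed of each of bracketA, bracketB, bracketC, bracketD below 0.05 m/s and x of bracketB in the frame of tray between -0.13 and 0.13 m and y of bracketB in the frame of tray between -0.065 and 0.065 m and z of bracketB in the frame of tray between 0 and 0.06 m and x of bracketC in the frame of tray between -0.13 and 0.13 m and y of bracketC in the frame of tray between -0.065 and 0.065 m and z of bracketC in the frame of tray between 0 and 0.06 m and x of bracketD in the frame of tray between -0.13 and 0.13 m and y of bracketD in the frame of tray between -0.065 and 0.065 m and z of bracketD in the frame of tray between 0 and 0.06 m and value of joint sleeve between -0.1 and 0.1 rad and value of joint lever below 0.1 rad and velocity of joint lever below 0.1 rad/s and angle between tray's own z axis and vertical below 0.1 rad); the robot touches nothing.
It fails at once if one of the other things on the bench is shoved (over 50 mm) or knocked over (distance of any of tube, disc, wrench, driver, flux, jar, mug, battery from where it was at the start of the episode above 0.05 m or angle between any of flux, jar, mug's own z axis and vertical above 0.6 rad).
Of bracketA, bracketB, bracketC, bracketD only 2 to 3 are there at a start; the rules pass over those that are not, and their reading is None.
At some moment in a run one of bracketA, bracketB, bracketC, bracketD may be knocked a few centimetres aside while the robot is not near it.
It also fails if it takes over 210 s, if anything falls off the work surface, if the arm or the gripper's body presses on something with over 40 N, if the wrist force passes 120 N, or if a joint passes its speed limit or range.

## Robot

A 7-joint arm with a two-finger parallel gripper is mounted at the origin on the work surface. World frame = base frame: x ahead of the robot, y to its left, z up, the work surface at z = 0. Lengths are in m, angles in rad, forces in N, time in s.
With the tool pointing down it reaches from about 0.425 to 0.925 m from the base axis. Payload 6.8 kg.
Tool frame: the origin (TCP) lies between the finger pads; the fingertips stand r.tcp_to_tips ahead of it and the grasp point (between the pads) is the TCP (r.tcp_to_tips is the distance from the TCP to the fingertips, in m); z points along the fingers, y is the line along which they close (so a half turn about z gives the same grasp; the last joint's range is limited). The gripper opens to 85 mm and grips with 20 to 120 N. Pads are 22 mm wide; open, the fingers measure 114 mm over their backs; the gripper's body (76 mm by 85 mm) begins 54 mm behind the grasp point. The pads swing forward as they close: fully open they stand 13 mm farther back than shut.
Start: joints at [-0.108, 0.477, 0.022, 1.555, -0.011, 1.109, -0.083], TCP at [0.675, 0, 0.25] pointing down, gripper open.
Joint ranges: [-2.96, 2.96], [-0.34, 2.1], [-1.41, 1.46], [0.24, 2.44], [-1.37, 4.51], [0.17, 1.92], [-2.96, 2.96]. Speed limits (rad/s): [2.39, 2.39, 3.14, 3.14, 3.14, 3.14, 3.14].

## Interface

Orientations are given as a rotation vector (axis times angle).
In Python, from bench import r gives the robot as it stands.
- The arm moves only by the tool servo_tool, never from a script. Its argument "commands" is a list of rows, each a list of 2 entries, a list of its own where there are three numbers: the shift along the tool's x, y, z normalised to -1 to 1, where 1 is 250 mm, then the turn, a rotation vector about the tool's x, y, z normalised to -1 to 1, where 1 is 90 degrees. In form: [[[dx, dy, dz], [ax, ay, az]], ...]. A call has 1 to 20 rows; each row is the pose to reach, as a shift and turn from the pose commanded when the call began, along the tool's axes at that moment; what a row does not reach only later rows make up. A row lasts 1/10 s, in which the tool goes at most 50 mm and 8.59 degrees, less where a joint would pass 70% of its speed; a pose out of reach is approached as far as the arm can. A call with a number of a shift or a turn outside -1 to 1 is refused whole. A call with a gripper value outside its range is refused whole. "claw" is the closure, from 0 (fully open) to 1 (shut), set as the call begins (left out, the last holds). The fingers move at their own pace and stop on an object; "squeeze" is the grip in N (left out, the last holds). Time passes only in rows, so rows that repeat a pose let the fingers close. It gives the time, the measured TCP pose, the force, the opening and the grip force at its end, in the units of the state.
- r.get_obs(): the state, without advancing time (a new reading comes with each control period).
- r.grab_frame(name): name is "scene" or "side" or "wrist"; returns (picture, depth): 480x640x3 uint8, red, green, blue; 480x640 float32, m along the optical axis (not along the pixel's ray), 0 where there is no reading.
- r.camera_model(name): a dict with "fx", "fy", "cx", "cy" (pixels), "extrinsics" (4x4, takes a point from camera to world coordinates); the wrist camera has in their place "hand_eye" (4x4, takes a point from camera to tool coordinates, whose origin is the TCP and whose axes are the flange's). Camera axes: x right, y down, z forward; pixel columns grow to the right and rows downward; lengths in m; the calibration is good to about 2 mm. A picture is of the moment at which its call begins: read the wrist's pose just before it. camera_model takes no time and is no camera call.
- r.hand_in(): hands the job in; it is judged then, once.
Trained networks look in the newest picture that a camera, given by its name, has taken for a name from the list of things; names that differ only in an ending like _2 or _b are one class to them, and where a whole thing is asked for, a point or a joint stands for the part that bears it (a point fixed in the world has none). Each returns a list of dicts, best first, with "confidence" (0 to 1); they miss things now and then, are a little off and sometimes report something else, mostly with a low value. They report only what shows in the picture. A call takes as long as a camera call.
- r.boxes_of(camera, target): "uv" ([column, row] in pixels, amid what is visible of it).
- r.mark_of(camera, target): "uv" ([column, row] in pixels: a listed point, or the origin of a listed thing).
The state is a dict: "clock": time; "joints": joint angles; "qvel": joint speeds; "tau": joint torques, N m; "tcp_pos": TCP position; "orientation": TCP orientation; "contact_force": force on the tool from outside, world axes, zero at the start; "moment": the same for the moment, N m; "grip_width": finger opening in m; "gripper_force": force on a finger pad.
Only numpy, scipy, OpenCV 4.12 (cv2) and the standard library are available. Lean on these libraries where they do the work, as an engineer would, in place of code of your own. Each camera call takes 0.05 s, during which the arm holds its last target. There are 200 camera calls.

## Working session

There is one attempt and no reset: what is moved stays moved. The work goes in short steps, Python scripts to look and compute and a tool call to move; the robot and the scene stay as the last step left them, time stands still between calls to the robot, and variables do not carry over. Pictures are saved under pics/ and viewed, at most 14 in all, crops included, and the job is handed in when it is done.

Besides the shell and the picture viewer there is one more tool, called as name(argument=value, ...) on one line, values as JSON. servo_tool: Moves the arm, as the interface text tells. Scaled input: -1 to 1 covers 250 mm each way for a shift and 90 degrees each way for a turn. Its arguments: {"type":"object","properties":{"commands":{"type":"array"},"claw":{"type":"number"},"squeeze":{"type":"number"}},"required":["commands"]}

```bash
ls; mkdir -p pics; cat > h.py <<'E'
import numpy as np, cv2
from scipy.spatial.transform import Rotation as R
from bench import r
def cam(name, obs=None):
    o=r.get_obs(); img,d=r.grab_frame(name); m=r.camera_model(name)
    if 'extrinsics' in m: T=np.array(m['extrinsics'])
    else:
        W=np.eye(4); W[:3,:3]=R.from_rotvec(o['orientation']).as_matrix(); W[:3,3]=o['tcp_pos']; T=W@np.array(m['hand_eye'])
    return img,d,m,T
def cloud(d,m,T):
    v,u=np.mgrid[:d.shape[0],:d.shape[1]]
    P=np.stack([(u-m['cx'])/m['fx']*d,(v-m['cy'])/m['fy']*d,d],-1)
    P=P@T[:3,:3].T+T[:3,3]; P[d<=0]=np.nan; return P
def proj(p,m,T):
    q=np.linalg.inv(T)@np.append(p,1); return np.array([m['fx']*q[0]/q[2]+m['cx'],m['fy']*q[1]/q[2]+m['cy']])
def ray(uv,z,m,T):
    dv=T[:3,:3]@np.array([(uv[0]-m['cx'])/m['fx'],(uv[1]-m['cy'])/m['fy'],1]); s=(z-T[2,3])/dv[2]; return T[:3,3]+s*dv
def save(name,img): cv2.imwrite('pics/'+name,img[...,::-1])
E
cat > a.py <<'E'
from h import *
for c in ['scene','side']:
    img,d,m,T=cam(c); P=cloud(d,m,T); save(c+'0.png',img); np.savez('pics/'+c+'0.npz',img=img,P=P,T=T)
    print(c,T[:3,3].round(3),T[:3,2].round(2))
    for t in ['press','pocket0','pocket1','pocket2','lever_handle','sleeve_grip','dial','tray','bracketA']:
        for x in r.mark_of(c,t)[:4]:
            u,v=np.round(x['uv']).astype(int)
            p=P[v,u] if 0<=v<480 and 0<=u<640 else None
            print(t,(u,v),round(x['confidence'],2),None if p is None else p.round(3))
o=r.get_obs(); print(o['clock'],o['tcp_pos'],o['orientation'],r.tcp_to_tips)
E
python3 a.py
```

```text
pics
scene [ 1.166 -0.252  1.303] [-0.47  0.19 -0.86]
press (np.int64(319), np.int64(270)) 0.56 [ 0.641 -0.03   0.171]
press (np.int64(370), np.int64(235)) 0.25 [0.548 0.178 0.071]
pocket0 (np.int64(321), np.int64(264)) 0.71 [0.554 0.013 0.019]
pocket0 (np.int64(300), np.int64(273)) 0.7 [ 0.557 -0.057  0.02 ]
pocket0 (np.int64(336), np.int64(258)) 0.68 [ 0.701 -0.012  0.329]
pocket0 (np.int64(366), np.int64(236)) 0.45 [0.547 0.165 0.072]
pocket1 (np.int64(321), np.int64(264)) 0.71 [0.554 0.013 0.019]
pocket1 (np.int64(300), np.int64(273)) 0.7 [ 0.557 -0.057  0.02 ]
pocket1 (np.int64(336), np.int64(258)) 0.68 [ 0.701 -0.012  0.329]
pocket1 (np.int64(366), np.int64(236)) 0.45 [0.547 0.165 0.072]
pocket2 (np.int64(321), np.int64(264)) 0.71 [0.554 0.013 0.019]
pocket2 (np.int64(300), np.int64(273)) 0.7 [ 0.557 -0.057  0.02 ]
pocket2 (np.int64(336), np.int64(258)) 0.68 [ 0.701 -0.012  0.329]
pocket2 (np.int64(366), np.int64(236)) 0.45 [0.547 0.165 0.072]
lever_handle (np.int64(367), np.int64(239)) 0.19 [0.555 0.165 0.067]
sleeve_grip (np.int64(366), np.int64(234)) 0.68 [0.544 0.165 0.08 ]
[... 483 characters left out ...]
5 0.065 0.017]
pocket1 (np.int64(324), np.int64(294)) 0.93 [ 0.555 -0.047  0.014]
pocket1 (np.int64(319), np.int64(280)) 0.7 [0.548 0.015 0.019]
pocket1 (np.int64(322), np.int64(270)) 0.56 [0.565 0.065 0.017]
pocket2 (np.int64(324), np.int64(294)) 0.93 [ 0.555 -0.047  0.014]
pocket2 (np.int64(319), np.int64(280)) 0.7 [0.548 0.015 0.019]
pocket2 (np.int64(322), np.int64(270)) 0.56 [0.565 0.065 0.017]
lever_handle (np.int64(352), np.int64(257)) 0.64 [ 0.611 -0.165  0.241]
dial (np.int64(308), np.int64(249)) 0.74 [0.53  0.15  0.042]
tray (np.int64(299), np.int64(225)) 0.81 [0.519 0.356 0.004]
1.0 [6.75011884e-01 1.47009020e-07 2.50331827e-01] [2.22148962e+00 2.22135063e+00 7.13858964e-05] 0.019
```

View pics/scene0.png

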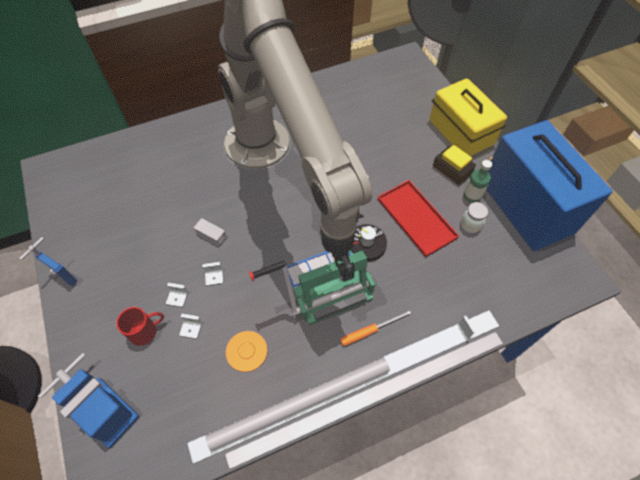

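View pics/side0.png

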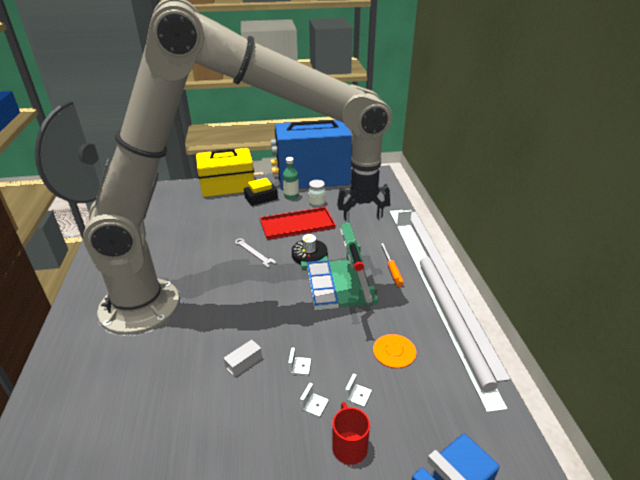

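The scene view shows three brackets at about (212,272), (176,294) and (190,325). The tray is at (417,217), the press at (330,280), the disc, mug and tube are near the brackets, and the sleeve is at (368,237). Next I measure them.

```bash
cat > b.py <<'E'
from h import *
print(np.array(r.camera_model('wrist')['hand_eye']).round(3), r.camera_model('wrist')['fx'], r.camera_model('scene')['fx'])
for c in ['scene','side']:
    z=np.load(f'pics/{c}0.npz'); P=z['P']; hsv=cv2.cvtColor(z['img'],cv2.COLOR_RGB2HSV)
    # brackets: elevated blobs 4..70mm in region
    w=(P[...,2]>0.004)&(P[...,2]<0.07)&(P[...,0]>0.3)&(P[...,0]<0.9)&(P[...,1]<-0.19)&(P[...,1]>-0.7)
    n,l,s,ce=cv2.connectedComponentsWithStats(w.astype(np.uint8))
    for i in range(1,n):
        if s[i,4]>60:
            q=P[l==i]; print(c,ce[i].round(),s[i,4],q.min(0).round(3),q.max(0).round(3), np.median(q,0).round(3))
    rd=((hsv[...,0]<5)|(hsv[...,0]>175))&(hsv[...,1]>200)&(P[...,1]>0.2)&(P[...,2]<0.04)
    q=P[rd][:,:2].astype(np.float32); print('tray',cv2.minAreaRect(q))
    for t in ['tube','disc','wrench','driver','flux','jar','mug','battery','bracketB']:
        x=r.boxes_of(c,t)[:4]
        for e in x:
            u,v=np.round(e['uv']).astype(int)
            if e['confidence']>.4:print(t,u,v,P[v,u].round(3),round(e['confidence'],2))
E
python3 b.py
```

```text
[[ 0.    -0.952 -0.305  0.077]
 [ 1.     0.     0.     0.001]
 [-0.    -0.305  0.952 -0.123]
 [ 0.     0.     0.     1.   ]] 395.33071015228325 474.87215916157453
scene [212. 234.] 343 [ 0.3   -0.298  0.004] [ 0.364 -0.22   0.046] [ 0.329 -0.258  0.037]
scene [212. 273.] 346 [ 0.406 -0.335  0.004] [ 0.485 -0.269  0.054] [ 0.445 -0.3    0.011]
scene [ 69. 278.] 95 [ 0.3   -0.7    0.004] [ 0.317 -0.684  0.07 ] [ 0.307 -0.692  0.038]
scene [176. 295.] 364 [ 0.423 -0.455  0.004] [ 0.514 -0.386  0.052] [ 0.475 -0.419  0.01 ]
scene [131. 322.] 349 [ 0.503 -0.578  0.004] [ 0.546 -0.515  0.07 ] [ 0.512 -0.555  0.034]
scene [146. 333.] 381 [ 0.518 -0.585  0.004] [ 0.584 -0.465  0.07 ] [ 0.573 -0.521  0.037]
scene [190. 326.] 379 [ 0.553 -0.444  0.004] [ 0.621 -0.372  0.05 ] [ 0.584 -0.408  0.01 ]
scene [245. 351.] 1085 [ 0.654 -0.343  0.004] [ 0.771 -0.229  0.016] [ 0.716 -0.286  0.007]
scene [117. 419.] 829 [ 0.617 -0.698  0.004] [ 0.814 -0.598  0.07 ] [ 0.776 -0.644  0.022]
scene [242. 422.] 575 [ 0.877 -0.501  0.004] [ 0.9  -0.19  0.05] [ 0.893 -0.355  0.04 ]
tray ((0.40063297748565674, 0.
[... 1113 characters left out ...]
] 597 [ 0.499 -0.583  0.005] [ 0.577 -0.543  0.07 ] [ 0.53  -0.575  0.038]
tray ((0.5120840072631836, 0.36459478735923767), (0.2598995864391327, 0.14396971464157104), 8.648761749267578)
tube 354 258 [ 0.613 -0.181  0.25 ] 0.7
tube 238 359 [ 0.298 -0.285  0.04 ] 0.69
disc 393 350 [ 0.707 -0.287  0.007] 0.63
wrench 254 254 [0.348 0.197 0.007] 0.82
driver 394 272 [0.792 0.021 0.017] 0.74
flux 290 181 [0.506 0.545 0.088] 0.58
jar 316 193 [0.602 0.487 0.059] 0.72
jar 341 275 [0.621 0.032 0.016] 0.59
mug 337 274 [0.61  0.04  0.015] 0.72
mug 260 195 [0.384 0.544 0.036] 0.55
battery 297 223 [0.514 0.374 0.001] 0.73
battery 258 193 [0.377 0.535 0.051] 0.67
bracketB 299 366 [ 0.452 -0.301  0.003] 0.89
```

servo_tool(commands=[[[0,-0.2,-0.2],[0,0,0]],[[0,-0.4,-0.4],[0,0,0]],[[0,-0.6,-0.6],[0,0,0]],[[0,-0.7,-0.7],[0,0,0]],[[0,-0.7,-0.7],[0,0,0]],[[0,-0.7,-0.7],[0,0,0]]])

```text
clock: 2.5
tcp_pos: [0.4988, -0.0001, 0.4314]
orientation: [2.218, 2.217, 0.012]
contact_force: [0.7, -0.0, 0.6]
grip_width: 0.0856
gripper_force: 0.0
```

```bash
cat > c.py <<'E'
from h import *
import sys
n=sys.argv[1]
img,d,m,T=cam('wrist'); P=cloud(d,m,T); save(n+'.png',img); np.savez('pics/'+n+'.npz',img=img,P=P,T=T,d=d)
for t in sys.argv[2:]:
    for x in r.mark_of('wrist',t)[:4]:
        u,v=np.round(x['uv']).astype(int)
        p=P[v,u] if 0<=v<480 and 0<=u<640 else np.zeros(3)
        print(t,(int(u),int(v)),round(x['confidence'],2),p.round(4))
E
python3 c.py w1 pocket1 dial sleeve_grip lever_handle press
```

```text
pocket1 (355, 119) 0.78 [0.5547 0.0738 0.0166]
pocket1 (353, 174) 0.71 [0.5541 0.0027 0.0168]
pocket1 (351, 221) 0.58 [ 0.553  -0.0625  0.0182]
pocket1 (356, 410) 0.18 [ 0.5711 -0.3907  0.0102]
dial (344, 36) 0.81 [0.5342 0.1614 0.0711]
dial (353, 173) 0.66 [0.5541 0.004  0.0161]
sleeve_grip (348, 27) 0.78 [0.5384 0.1703 0.0707]
lever_handle (441, 386) 0.74 [ 0.5423 -0.0107  0.4411]
press (352, 168) 0.89 [0.5525 0.0108 0.0166]
```

View pics/w1.png

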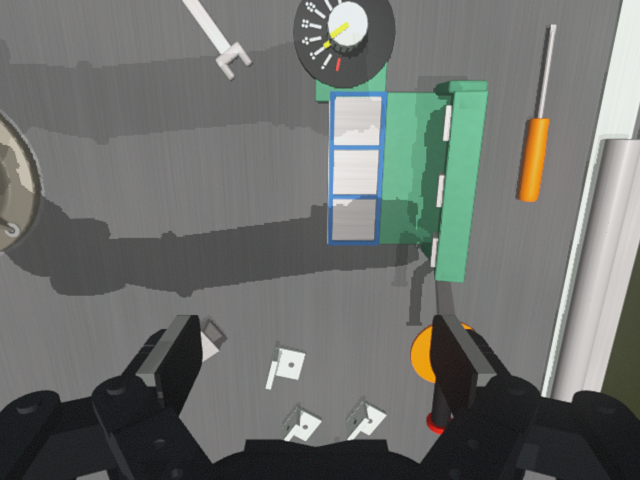

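```bash
cat > d.py <<'E'
from h import *
z=np.load('pics/w1.npz'); P=z['P']; T=z['T']; img=z['img']; m=r.camera_model('wrist'); hsv=cv2.cvtColor(img,cv2.COLOR_RGB2HSV)
H,S,V=[hsv[...,i].astype(int) for i in range(3)]
def pl(mask,zz): 
    v,u=np.nonzero(mask); return np.array([ray((a,b),zz,m,T)[:2] for a,b in zip(u,v)],np.float32)
print('bedz',np.nanmedian(P[150:190,345:370,2]))
bl=(H>105)&(H<125)&(S>140)&(V>90); bl[:80]=0; bl[260:]=0; bl[:,:300]=0; bl[:,400:]=0
n,l,s,_=cv2.connectedComponentsWithStats(bl.astype(np.uint8)); bl=l==(1+s[1:,4].argmax())
print('blue',cv2.minAreaRect(pl(bl,0.023)), bl.sum())
# sleeve: grey top z .066-.078
t=(P[...,2]>.066)&(P[...,2]<.08)&(P[...,1]>.12)&(P[...,0]<.6)
q=pl(t,.072); c,rad=cv2.minEnclosingCircle(q); print('sleeve',c,rad,q.mean(0), len(q))
ye=(H>22)&(H<34)&(S>150)&t; yq=pl(ye,.072); print('yellow',len(yq),yq.mean(0), yq.mean(0)-np.array(c))
g=(H>65)&(H<90)&(S>80)&(P[...,2]>.165)&(P[...,2]<.19); print('head',cv2.minAreaRect(P[g][:,:2].astype(np.float32)))
dk=(V<60)&(P[...,2]>.018)&(P[...,2]<.03)&(P[...,1]>.09); print('dial',cv2.minEnclosingCircle(P[dk][:,:2].astype(np.float32)))
E
python3 d.py
```

```text
bedz 0.017536915274343534
blue ((0.5565772652626038, -0.06679124385118484), (0.05615093186497688, 0.06977999955415726), 89.82977294921875) 369
sleeve (0.5368376970291138, 0.17243315279483795) 0.02247484214603901 [0.53713554 0.17284785] 1417
yellow 82 [0.5279788  0.16703695] [-0.00885892 -0.0053962 ]
head ((0.6436682939529419, 0.005189128220081329), (0.18824057281017303, 0.02993776462972164), 89.60277557373047)
dial ((0.5249483585357666, 0.1547708660364151), 0.0424608439207077)
```

```bash
cat >> d.py <<'E'
print('----')
bl=(H>100)&(H<130)&(S>90)&(V>40)&(P[...,2]<.04)&(P[...,2]>.008)&(P[...,1]<.13)&(P[...,1]>-.13)&(P[...,0]>.48)&(P[...,0]<.62)
q=pl(bl,.023); print('blue',cv2.minAreaRect(q),len(q))
# front edge line: per-row leftmost
v,u=np.nonzero(bl); 
for f in (np.min,np.max):
    E=np.array([ray((f(u[v==a]),a),.023,m,T)[:2] for a in range(v.min()+4,v.max()-3) if (v==a).any()])
    k=np.polyfit(E[:,1],E[:,0],1); res=E[:,0]-np.polyval(k,E[:,1]); E=E[abs(res)<.002]; k=np.polyfit(E[:,1],E[:,0],1); print('yaw',-np.degrees(np.arctan(k[0])),k)
E=np.array([[P[a][g[a]][:,0].min(),np.median(P[a][g[a]][:,1])] for a in range(480) if g[a].sum()>3]); k=np.polyfit(E[:,1],E[:,0],1); print('head yaw',-np.degrees(np.arctan(k[0])))
w=(V>140)&(S<40)&(P[...,2]>.004)&(P[...,2]<.06)&(P[...,1]<-.2)&(P[...,1]>-.5)&(P[...,0]>.38)&(P[...,0]<.65)
n,l,s,ce=cv2.connectedComponentsWithStats(w.astype(np.uint8))
for i in range(1,n):
    if s[i,4]>100:
        q=P[l==i]; fl=q[(q[:,2]<.012)]; up=q[q[:,2]>.03]
        print(ce[i].round(),s[i,4],'flat',cv2.minAreaRect(fl[:,:2].astype(np.float32)),fl[:,:2].mean(0),'up',up.mean(0) if len(up) else None)
E
python3 d.py | sed -n '/----/,$p'
```

```text
----
blue ((0.55656898021698, 0.005126364529132843), (0.20290061831474304, 0.07186751812696457), 89.635009765625) 2031
yaw -0.47938514229462725 [0.00836704 0.52150533]
yaw -0.3746522556619334 [0.00653901 0.59179591]
head yaw -0.18496938958824458
[285. 366.] 839 flat ((0.45999953150749207, -0.3025619387626648), (0.05106140300631523, 0.041585687547922134), 76.84578704833984) [ 0.4606591  -0.30143816] up [ 0.4353462  -0.29583387  0.04401496]
[368. 422.] 499 flat ((0.5916376709938049, -0.4132649600505829), (0.051314495503902435, 0.04155947268009186), 55.12479019165039) [ 0.6002323  -0.41278553] up [ 0.57077796 -0.39762092  0.04434036]
[304. 427.] 527 flat ((0.48318761587142944, -0.42535072565078735), (0.05093272402882576, 0.040228843688964844), 58.59063720703125) [ 0.48822046 -0.42440946] up [ 0.46487146 -0.40376337  0.04411715]
```

The press is at (0.5565, 0.005) with yaw about -0.4°, and the given sizes agree with that. The sleeve pointer is at about 212°, which is number 2. The brackets stand at about (0.435,-0.296), (0.571,-0.398) and (0.465,-0.404). The sleeve comes first.

```bash
cat > g.py <<'E'
# usage: g.py x y z yawdeg [x y z yawdeg ...]  successive calls; yaw 0 = start orientation (tool x->world y, tool y->world x)
from h import *
import sys
R0=R.from_matrix([[0,1,0],[1,0,0],[0,0,-1]])
o=r.get_obs(); p=np.array(o['tcp_pos']); q=R.from_rotvec(o['orientation'])
print('clock',round(o['clock'],2),'pos',p.round(4),'yaw',np.degrees((q*R0.inv()).as_rotvec()).round(2),'F',np.round(o['contact_force'],1),'w',round(o['grip_width'],4))
a=np.array(sys.argv[1:],float).reshape(-1,4)
for x,y,z,w in a:
    t=np.array([x,y,z]); Q=R.from_euler('z',w,degrees=True)*R0
    print('shift',(q.inv().apply(t-p)/.25).round(3).tolist(),'turn',((q.inv()*Q).as_rotvec()/(np.pi/2)).round(3).tolist()); p,q=t,Q
E
python3 g.py .5376 .173 .2 0 .5376 .173 .056 0
```

```text
clock 2.8 pos [ 0.5002 -0.      0.4237] yaw [-0.02  0.16 -0.  ] F [ 0.9 -0.5  0. ] w 0.0852
shift [0.692, 0.152, 0.894] turn [-0.002, 0.0, -0.0]
shift [0.0, 0.0, 0.576] turn [0.0, 0.0, 0.0]
```

servo_tool(commands=[[[0.692,0.15,0.3],[0,0,0]],[[0.692,0.15,0.6],[0,0,0]],[[0.692,0.15,0.9],[0,0,0]],[[0.692,0.15,0.9],[0,0,0]],[[0.692,0.15,0.9],[0,0,0]],[[0.692,0.15,0.9],[0,0,0]],[[0.692,0.15,0.9],[0,0,0]],[[0.692,0.15,0.9],[0,0,0]],[[0.692,0.15,0.9],[0,0,0]]], claw=0)

```text
clock: 3.7
tcp_pos: [0.5386, 0.1721, 0.2013]
orientation: [2.222, 2.219, 0.002]
contact_force: [0.4, 0.2, 0.9]
grip_width: 0.0854
gripper_force: 0.0
```

servo_tool(commands=[[[0,0,0.1],[0,0,0]],[[0,0,0.25],[0,0,0]],[[0,0,0.4],[0,0,0]],[[0,0,0.5],[0,0,0]],[[0,0,0.56],[0,0,0]],[[0,0,0.57],[0,0,0]],[[0,0,0.57],[0,0,0]],[[0,0,0.57],[0,0,0]]])

```text
clock: 4.5
tcp_pos: [0.5388, 0.1733, 0.0595]
orientation: [2.221, 2.22, 0.004]
contact_force: [-0.2, 0.1, 0.4]
grip_width: 0.0855
gripper_force: 0.0
```

servo_tool(commands=[[[0,0,0],[0,0,0]],[[0,0,0],[0,0,0]],[[0,0,0],[0,0,0]],[[0,0,0],[0,0,0]],[[0,0,0],[0,0,0]],[[0,0,0],[0,0,0]],[[0,0,0],[0,0,0]],[[0,0,0],[0,0,0]]], claw=1, squeeze=40)

```text
clock: 5.3
tcp_pos: [0.537, 0.1731, 0.0586]
orientation: [-2.221, -2.221, 0.001]
contact_force: [-3.7, -1.6, 8.9]
grip_width: 0.0428
gripper_force: 39.8
```

servo_tool(commands=[[[0,0,0],[0,0,0.08]],[[0,0,0],[0,0,0.16]],[[0,0,0],[0,0,0.24]],[[0,0,0],[0,0,0.32]],[[0,0,0],[0,0,0.4]],[[0,0,0],[0,0,0.48]],[[0,0,0],[0,0,0.56]],[[0,0,0],[0,0,0.64]],[[0,0,0],[0,0,0.72]],[[0,0,0],[0,0,0.76]],[[0,0,0],[0,0,0.76]],[[0,0,0],[0,0,0.76]],[[0,0,0],[0,0,0.76]]])

```text
clock: 6.6
tcp_pos: [0.5357, 0.1739, 0.0585]
orientation: [-3.084, -0.59, 0.005]
contact_force: [-7.4, 0.6, 13.4]
grip_width: 0.0431
gripper_force: 40.4
```

servo_tool(commands=[[[0,0,0],[0,0,0]],[[0,0,0],[0,0,0]],[[0,0,0],[0,0,0]],[[0,0,0],[0,0,0]],[[0,0,0],[0,0,0]],[[0,0,0],[0,0,0]]], claw=0)

```text
clock: 7.2
tcp_pos: [0.5376, 0.1729, 0.0577]
orientation: [3.086, 0.589, -0.0]
contact_force: [-0.4, -0.7, -0.2]
grip_width: 0.0852
gripper_force: 0.0
```

servo_tool(commands=[[[0,0,-0.15],[0,0,0]],[[0,0,-0.3],[0,0,0]],[[0,0,-0.5],[0,0,0]],[[0,0,-0.7],[0,0,0]],[[0,0,-0.9],[0,0,0]],[[0,0,-0.95],[0,0,0]],[[0,0,-0.95],[0,0,0]],[[0,0,-0.95],[0,0,0]]])

```text
clock: 8.0
tcp_pos: [0.5368, 0.1729, 0.2939]
orientation: [3.086, 0.589, -0.003]
contact_force: [-0.4, 0.3, -0.4]
grip_width: 0.085
gripper_force: 0.0
```

```bash
python3 c.py w2; cat > s.py <<'E'
from h import *
import sys
z=np.load('pics/%s.npz'%sys.argv[1]); P=z['P']; T=z['T']; img=z['img']; m=r.camera_model('wrist'); hsv=cv2.cvtColor(img,cv2.COLOR_RGB2HSV)
H,S,V=[hsv[...,i].astype(int) for i in range(3)]
t=(P[...,2]>.066)&(P[...,2]<.08)&(np.hypot(P[...,0]-.5377,P[...,1]-.173)<.03)
c=cv2.minEnclosingCircle(P[t][:,:2].astype(np.float32))
ye=(H>20)&(H<36)&(S>120)&t; q=np.median(P[ye],0)[:2]; 
for cc in (np.array([.5377,.173]),np.array(c[0])):
    dv=q-cc; a=np.degrees(np.arctan2(dv[1],dv[0]))%360; print(c,ye.sum(),q,a,(258.75-.4-a)/22.5)
E
python3 s.py w2; python3 g.py .44 -.29 .3 0
```

```text
((0.5375670194625854, 0.17394238710403442), 0.02291233465075493) 124 [0.52839277 0.18013432] 142.52857597240146 5.147618845671047
((0.5375670194625854, 0.17394238710403442), 0.02291233465075493) 124 [0.52839277 0.18013432] 145.9836041963313 4.99406203571861
clock 8.05 pos [0.5364 0.1727 0.2932] yaw [ -0.18   0.11 -68.39] F [ 0.  -0.1  0.3] w 0.085
shift [-1.04, 1.579, -0.023] turn [-0.001, 0.002, -0.76]
```

The sleeve is on 5. Next I look at the brackets from above.

```bash
python3 g.py .51 -.02 .40 -34 .51 -.26 .40 0
```

```text
clock 8.05 pos [0.5364 0.1727 0.2932] yaw [ -0.18   0.11 -68.39] F [ 0.  -0.1  0.3] w 0.085
shift [-0.384, 0.678, -0.426] turn [-0.001, 0.002, -0.382]
shift [-0.796, 0.537, 0.0] turn [0.0, 0.0, -0.378]
```

servo_tool(commands=[[[0,0,-0.4],[0,0,-0.1]],[[-0.1,0.2,-0.43],[0,0,-0.15]],[[-0.2,0.4,-0.43],[0,0,-0.2]],[[-0.384,0.678,-0.426],[0,0,-0.382]],[[-0.384,0.678,-0.426],[0,0,-0.382]],[[-0.384,0.678,-0.426],[0,0,-0.382]],[[-0.384,0.678,-0.426],[0,0,-0.382]],[[-0.384,0.678,-0.426],[0,0,-0.382]]])

```text
clock: 8.85
tcp_pos: [0.5103, -0.0191, 0.4002]
orientation: [-2.773, -1.473, 0.004]
contact_force: [-0.0, 1.2, -1.1]
grip_width: 0.0851
gripper_force: 0.0
```

servo_tool(commands=[[[-0.796,0.537,0],[0,0,-0.378]],[[-0.796,0.537,0],[0,0,-0.378]],[[-0.796,0.537,0],[0,0,-0.378]],[[-0.796,0.537,0],[0,0,-0.378]],[[-0.796,0.537,0],[0,0,-0.378]],[[-0.796,0.537,0],[0,0,-0.378]],[[-0.796,0.537,0],[0,0,-0.378]],[[-0.796,0.537,0],[0,0,-0.378]],[[-0.796,0.537,0],[0,0,-0.378]]])

```text
clock: 9.75
tcp_pos: [0.5117, -0.2573, 0.401]
orientation: [-2.216, -2.224, -0.0]
contact_force: [0.1, 0.2, 1.1]
grip_width: 0.0856
gripper_force: 0.0
```

```bash
cat > br.py <<'E'
# bracket poses from wrist cloud: br.py name xmin xmax ymin ymax zbase
from h import *
import sys
n=sys.argv[1]; x0,x1,y0,y1,zb=map(float,sys.argv[2:7])
z=np.load(f'pics/{n}.npz'); P=z['P']; T=z['T']; img=z['img']; m=r.camera_model('wrist'); hsv=cv2.cvtColor(img,cv2.COLOR_RGB2HSV)
w=(hsv[...,1]<45)&(hsv[...,2]>90)&(P[...,2]>zb+.004)&(P[...,2]<zb+.055)&(P[...,1]<y1)&(P[...,1]>y0)&(P[...,0]>x0)&(P[...,0]<x1)
w=cv2.morphologyEx(w.astype(np.uint8),cv2.MORPH_CLOSE,np.ones((3,3)))
nn,l,s,ce=cv2.connectedComponentsWithStats(w)
for i in range(1,nn):
    if s[i,4]<200: continue
    q=P[(l==i)]; q=q[np.isfinite(q[:,0])]
    top=q[q[:,2]>zb+.040]; fl=q[(q[:,2]<zb+.012)]
    if len(top)<20 or len(fl)<50: print('odd',ce[i].round(),s[i,4],len(top),len(fl)); continue
    rt=cv2.minAreaRect(top[:,:2].astype(np.float32)); rf=cv2.minAreaRect(q[:,:2].astype(np.float32))
    c=np.array(rt[0]); f=np.median(fl,0)[:2]
    bx=cv2.boxPoints(rt); e=[bx[1]-bx[0],bx[2]-bx[1]]; e=max(e,key=np.linalg.norm); nrm=np.array([e[1],-e[0]])/np.linalg.norm(e)
    if nrm@(f-c)<0: nrm=-nrm
    yaw=np.degrees(np.arctan2(nrm[1],nrm[0]))
    bf=rf[2]; al=[bf+k*90 for k in (-3,-2,-1,0,1,2)]; yf=min(al,key=lambda a:abs(a-yaw))
    print('px',ce[i].round(),s[i,4],'up',c.round(4),'size',np.round(rt[1],4),'ztop',top[:,2].max().round(4),'yaw',yaw.round(1),'| whole',np.round(rf[0],4),np.round(rf[1],4),round(yf,1))
E
python3 c.py w3; python3 br.py w3 .38 .66 -.5 -.2 0; python3 g.py
```

```text
px [271. 211.] 1538 up [ 0.4352 -0.2966] size [0.0503 0.0083] ztop 0.0466 yaw -14.2 | whole [ 0.4556 -0.3017] [0.0508 0.0502] -13.8
px [367. 287.] 1265 up [ 0.5702 -0.3996] size [0.0503 0.0084] ztop 0.047 yaw -32.5 | whole [ 0.5866 -0.4128] [0.0549 0.0512] -32.8
px [290. 294.] 1245 up [ 0.4609 -0.411 ] size [0.0512 0.0086] ztop 0.0477 yaw -32.8 | whole [ 0.4771 -0.4237] [0.0546 0.0504] -33.4
clock 9.8 pos [ 0.5115 -0.2575  0.4012] yaw [0.05 0.04 0.21] F [-0.9  0.1 -0.3] w 0.0854
```

View pics/w3.png

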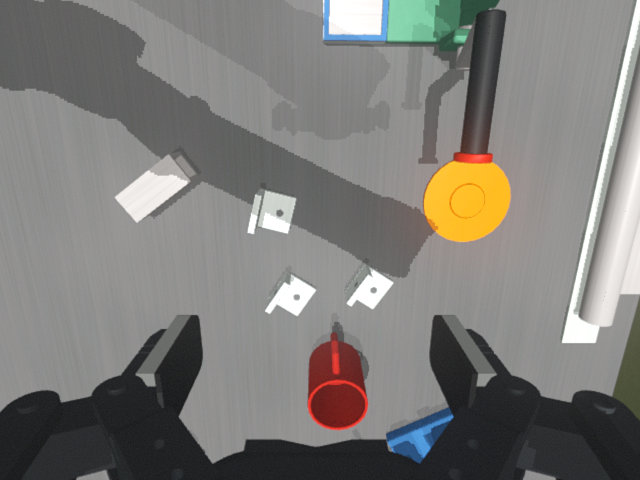

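Three brackets show clearly at (271,211), (367,287) and (290,294), upright legs towards the robot. I grasp the first one by its upright leg.

```bash
python3 g.py .4352 -.2966 .16 -14 .4352 -.2966 .033 -14 .4352 -.2966 .16 -14  .5358 -.0607 .16 -.4 .5358 -.0607 .052 -.4
```

```text
clock 9.8 pos [ 0.5115 -0.2575  0.4012] yaw [0.05 0.04 0.21] F [-0.9  0.1 -0.3] w 0.0854
shift [-0.156, -0.305, 0.965] turn [-0.001, -0.001, 0.158]
shift [0.0, 0.0, 0.508] turn [0.0, 0.0, 0.0]
shift [0.0, 0.0, -0.508] turn [0.0, 0.0, 0.0]
shift [1.013, 0.162, 0.0] turn [0.0, 0.0, -0.151]
shift [0.0, 0.0, 0.432] turn [0.0, 0.0, 0.0]
```

servo_tool(commands=[[[-0.156,-0.305,0.5],[0,0,0.158]],[[-0.156,-0.305,0.5],[0,0,0.158]],[[-0.156,-0.305,0.965],[0,0,0.158]],[[-0.156,-0.305,0.965],[0,0,0.158]],[[-0.156,-0.305,0.965],[0,0,0.158]],[[-0.156,-0.305,0.965],[0,0,0.158]],[[-0.156,-0.305,0.965],[0,0,0.158]],[[-0.156,-0.305,0.965],[0,0,0.158]],[[-0.156,-0.305,0.965],[0,0,0.158]],[[-0.156,-0.305,0.965],[0,0,0.158]]])

```text
clock: 10.8
tcp_pos: [0.4359, -0.2993, 0.1624]
orientation: [2.476, 1.928, 0.003]
contact_force: [0.9, 1.2, -0.4]
grip_width: 0.0856
gripper_force: 0.0
```

servo_tool(commands=[[[0,0,0.12],[0,0,0]],[[0,0,0.24],[0,0,0]],[[0,0,0.36],[0,0,0]],[[0,0,0.45],[0,0,0]],[[0,0,0.505],[0,0,0]],[[0,0,0.505],[0,0,0]],[[0,0,0.505],[0,0,0]],[[0,0,0.505],[0,0,0]]])

```text
clock: 11.6
tcp_pos: [0.4353, -0.2995, 0.0356]
orientation: [2.478, 1.928, 0.002]
contact_force: [-0.8, -0.7, 0.7]
grip_width: 0.0854
gripper_force: 0.0
```

```bash
python3 g.py .4352 -.2966 .033 -14
```

```text
clock 11.6 pos [ 0.4353 -0.2995  0.0356] yaw [ -0.04  -0.13 -14.22] F [-0.8 -0.7  0.7] w 0.0854
shift [0.011, -0.003, 0.01] turn [0.002, 0.0, -0.002]
```

servo_tool(commands=[[[0.011,-0.003,0.01],[0,0,0]],[[0.011,-0.003,0.01],[0,0,0]],[[0.011,-0.003,0.01],[0,0,0]],[[0.011,-0.003,0.01],[0,0,0]],[[0.011,-0.003,0.01],[0,0,0]],[[0.011,-0.003,0.01],[0,0,0]],[[0.011,-0.003,0.01],[0,0,0]],[[0.011,-0.003,0.01],[0,0,0]],[[0.011,-0.003,0.01],[0,0,0]],[[0.011,-0.003,0.01],[0,0,0]]], claw=1, squeeze=40)

```text
clock: 12.6
tcp_pos: [0.4345, -0.2963, 0.0319]
orientation: [2.479, 1.929, 0.0]
contact_force: [2.3, -0.5, 2.2]
grip_width: 0.0074
gripper_force: 39.4
```

```bash
python3 g.py .4352 -.2966 .16 -14  .44 -.06 .16 -.4 .535 -.0607 .12 -.4
```

```text
clock 12.6 pos [ 0.4345 -0.2963  0.0319] yaw [-1.000e-02 -3.000e-02 -1.422e+01] F [ 2.3 -0.5  2.2] w 0.0074
shift [-0.001, 0.003, -0.512] turn [0.0, 0.0, -0.002]
shift [0.923, -0.21, 0.0] turn [0.0, 0.0, -0.151]
shift [-0.0, 0.38, 0.16] turn [0.0, 0.0, 0.0]
```

servo_tool(commands=[[[0,0,-0.1],[0,0,0]],[[0,0,-0.25],[0,0,0]],[[0,0,-0.4],[0,0,0]],[[0,0,-0.512],[0,0,0]],[[0,0,-0.512],[0,0,0]],[[0,0,-0.512],[0,0,0]]])

```text
clock: 13.2
tcp_pos: [0.434, -0.2957, 0.1597]
orientation: [-2.479, -1.93, -0.001]
contact_force: [-0.6, 0.7, -1.9]
grip_width: 0.0073
gripper_force: 39.3
```

servo_tool(commands=[[[0.15,-0.03,0],[0,0,0]],[[0.3,-0.06,0],[0,0,-0.05]],[[0.45,-0.1,0],[0,0,-0.1]],[[0.6,-0.14,0],[0,0,-0.15]],[[0.75,-0.17,0],[0,0,-0.15]],[[0.923,-0.21,0],[0,0,-0.151]],[[0.923,-0.21,0],[0,0,-0.151]],[[0.923,-0.21,0],[0,0,-0.151]]])

```text
clock: 14.0
tcp_pos: [0.439, -0.0586, 0.1585]
orientation: [-2.229, -2.211, 0.004]
contact_force: [-0.4, 0.4, -1.9]
grip_width: 0.0076
gripper_force: 39.2
```

servo_tool(commands=[[[0,0.15,0.05],[0,0,0]],[[0,0.3,0.12],[0,0,0]],[[0,0.38,0.16],[0,0,0]],[[0,0.38,0.16],[0,0,0]],[[0,0.38,0.16],[0,0,0]],[[0,0.38,0.16],[0,0,0]]])

```text
clock: 14.6
tcp_pos: [0.5336, -0.0619, 0.1195]
orientation: [-2.235, -2.206, 0.002]
contact_force: [-0.4, -0.2, -1.3]
grip_width: 0.0074
gripper_force: 39.2
```

```bash
python3 g.py .535 -.0607 .051 -.4
```

```text
clock 14.6 pos [ 0.5336 -0.0619  0.1195] yaw [-0.02  0.09 -0.74] F [-0.4 -0.2 -1.3] w 0.0074
shift [0.005, 0.006, 0.274] turn [-0.001, 0.0, -0.004]
```

servo_tool(commands=[[[0.005,0.006,0.08],[0,0,-0.004]],[[0.005,0.006,0.16],[0,0,-0.004]],[[0.005,0.006,0.22],[0,0,-0.004]],[[0.005,0.006,0.25],[0,0,-0.004]],[[0.005,0.006,0.265],[0,0,-0.004]],[[0.005,0.006,0.274],[0,0,-0.004]],[[0.005,0.006,0.274],[0,0,-0.004]],[[0.005,0.006,0.274],[0,0,-0.004]],[[0.005,0.006,0.274],[0,0,-0.004]]])

```text
clock: 15.5
tcp_pos: [0.5369, -0.0594, 0.0518]
orientation: [2.226, 2.216, 0.001]
contact_force: [-0.1, 0.2, -0.2]
grip_width: 0.0075
gripper_force: 39.4
```

```bash
python3 g.py .535 -.0607 .051 -.4
```

```text
clock 15.5 pos [ 0.5369 -0.0594  0.0518] yaw [ 0.   -0.05 -0.27] F [-0.1  0.2 -0.2] w 0.0075
shift [-0.005, -0.008, 0.003] turn [0.001, -0.0, 0.001]
```

servo_tool(commands=[[[-0.005,-0.008,0.004],[0,0,0]],[[-0.005,-0.008,0.004],[0,0,0]],[[-0.005,-0.008,0.004],[0,0,0]],[[-0.005,-0.008,0.004],[0,0,0]],[[-0.005,-0.008,0.004],[0,0,0]],[[-0.005,-0.008,0.004],[0,0,0]]], claw=0)

```text
clock: 16.1
tcp_pos: [0.5346, -0.0606, 0.0503]
orientation: [2.227, 2.216, 0.0]
contact_force: [0.4, 0.1, 0.0]
grip_width: 0.0853
gripper_force: 0.0
```

servo_tool(commands=[[[0,0,-0.1],[0,0,0]],[[0,0,-0.25],[0,0,0]],[[0,-0.15,-0.45],[0,0,0]],[[0,-0.25,-0.6],[0,0,0]],[[-0.1,-0.25,-0.8],[0,0,0]],[[-0.3,-0.2,-0.9],[0,0,0]],[[-0.5,-0.15,-0.95],[0,0,0]],[[-0.7,-0.1,-0.95],[0,0,0]],[[-0.8,-0.1,-0.95],[0,0,0]],[[-0.8,-0.1,-0.95],[0,0,0]],[[-0.8,-0.1,-0.95],[0,0,0]],[[-0.8,-0.1,-0.95],[0,0,0]]])

```text
clock: 17.3
tcp_pos: [0.5086, -0.2591, 0.2874]
orientation: [-2.224, -2.217, -0.001]
contact_force: [0.7, 0.1, 0.2]
grip_width: 0.0852
gripper_force: 0.0
```

```bash
python3 c.py w4; python3 br.py w4 .38 .66 -.5 -.2 0; python3 br.py w4 .50 .60 -.1 .1 .018; python3 g.py .5702 -.3996 .16 -32.6
```

```text
px [382. 327.] 1958 up [ 0.57   -0.3998] size [0.0506 0.0089] ztop 0.0468 yaw -32.5 | whole [ 0.5866 -0.4127] [0.0548 0.0514] -33.3
px [286. 336.] 1920 up [ 0.4608 -0.4108] size [0.0508 0.0084] ztop 0.046 yaw -33.2 | whole [ 0.4768 -0.4245] [0.0565 0.0505] -33.3
clock 17.35 pos [ 0.5088 -0.2588  0.2875] yaw [ 0.06  0.03 -0.14] F [0.4 0.4 0.4] w 0.0855
shift [-0.563, 0.247, 0.509] turn [-0.001, -0.001, 0.361]
```

servo_tool(commands=[[[-0.2,0.1,0.2],[0,0,0.09]],[[-0.4,0.2,0.4],[0,0,0.18]],[[-0.563,0.247,0.509],[0,0,0.27]],[[-0.563,0.247,0.509],[0,0,0.361]],[[-0.563,0.247,0.509],[0,0,0.361]],[[-0.563,0.247,0.509],[0,0,0.361]],[[-0.563,0.247,0.509],[0,0,0.361]],[[-0.563,0.247,0.509],[0,0,0.361]]])

```text
clock: 18.15
tcp_pos: [0.5709, -0.4001, 0.1626]
orientation: [2.755, 1.508, 0.005]
contact_force: [0.0, -0.4, 0.3]
grip_width: 0.0856
gripper_force: 0.0
```

servo_tool(commands=[[[0,0,0.12],[0,0,0]],[[0,0,0.24],[0,0,0]],[[0,0,0.36],[0,0,0]],[[0,0,0.45],[0,0,0]],[[0,0,0.505],[0,0,0]],[[0,0,0.505],[0,0,0]],[[0,0,0.505],[0,0,0]],[[0,0,0.505],[0,0,0]]])

```text
clock: 18.95
tcp_pos: [0.5707, -0.4022, 0.0362]
orientation: [2.755, 1.504, 0.002]
contact_force: [0.1, -0.5, -0.5]
grip_width: 0.0854
gripper_force: 0.0
```

```bash
python3 g.py .5701 -.3997 .033 -32.6
```

```text
clock 18.95 pos [ 0.5707 -0.4022  0.0362] yaw [ -0.04  -0.16 -32.75] F [ 0.1 -0.5 -0.5] w 0.0854
shift [0.007, -0.007, 0.013] turn [0.002, -0.0, -0.002]
```

servo_tool(commands=[[[0.007,-0.007,0.013],[0,0,0]],[[0.007,-0.007,0.013],[0,0,0]],[[0.007,-0.007,0.013],[0,0,0]],[[0.007,-0.007,0.013],[0,0,0]],[[0.007,-0.007,0.013],[0,0,0]],[[0.007,-0.007,0.013],[0,0,0]],[[0.007,-0.007,0.013],[0,0,0]],[[0.007,-0.007,0.013],[0,0,0]],[[0.007,-0.007,0.013],[0,0,0]],[[0.007,-0.007,0.013],[0,0,0]]], claw=1, squeeze=40)

```text
clock: 19.95
tcp_pos: [0.5693, -0.3993, 0.0312]
orientation: [2.757, 1.505, 0.0]
contact_force: [0.5, 0.1, 1.1]
grip_width: 0.0072
gripper_force: 39.3
```

```bash
python3 g.py .5701 -.3997 .16 -32.6  .46 -.2 .16 -16 .46 .005 .16 -.4 .5355 .0052 .12 -.4
```

```text
clock 19.95 pos [ 0.5693 -0.3993  0.0312] yaw [-1.000e-02 -2.000e-02 -3.276e+01] F [0.5 0.1 1.1] w 0.0072
shift [0.0, 0.004, -0.515] turn [0.0, 0.0, -0.002]
shift [0.436, -0.801, 0.0] turn [0.0, 0.0, -0.184]
shift [0.788, -0.226, 0.0] turn [0.0, 0.0, -0.173]
shift [0.003, 0.302, 0.16] turn [0.0, 0.0, 0.0]
```

servo_tool(commands=[[[0,0,-0.1],[0,0,0]],[[0,0,-0.25],[0,0,0]],[[0,0,-0.4],[0,0,0]],[[0,0,-0.515],[0,0,0]],[[0,0,-0.515],[0,0,0]],[[0,0,-0.515],[0,0,0]]])

```text
clock: 20.55
tcp_pos: [0.5691, -0.3987, 0.1597]
orientation: [-2.757, -1.505, -0.001]
contact_force: [-0.0, 0.8, -1.6]
grip_width: 0.0075
gripper_force: 39.3
```

servo_tool(commands=[[[0.07,-0.13,0],[0,0,0]],[[0.14,-0.26,0],[0,0,-0.05]],[[0.21,-0.39,0],[0,0,-0.1]],[[0.28,-0.52,0],[0,0,-0.15]],[[0.36,-0.66,0],[0,0,-0.184]],[[0.436,-0.801,0],[0,0,-0.184]],[[0.436,-0.801,0],[0,0,-0.184]]])

```text
clock: 21.25
tcp_pos: [0.4557, -0.1933, 0.1573]
orientation: [-2.501, -1.888, 0.004]
contact_force: [0.2, 0.1, -1.0]
grip_width: 0.0076
gripper_force: 39.5
```

servo_tool(commands=[[[0.14,-0.04,0],[0,0,-0.05]],[[0.28,-0.08,0],[0,0,-0.1]],[[0.42,-0.12,0],[0,0,-0.15]],[[0.56,-0.16,0],[0,0,-0.173]],[[0.7,-0.2,0],[0,0,-0.173]],[[0.788,-0.226,0],[0,0,-0.173]],[[0.788,-0.226,0],[0,0,-0.173]],[[0.788,-0.226,0],[0,0,-0.173]]])

```text
clock: 22.05
tcp_pos: [0.4599, 0.0057, 0.1589]
orientation: [-2.232, -2.21, 0.003]
contact_force: [0.5, 0.0, -0.6]
grip_width: 0.0079
gripper_force: 39.6
```

```bash
python3 g.py .5355 .0052 .10 -.4
```

```text
clock 22.05 pos [0.4599 0.0057 0.1589] yaw [-0.05  0.11 -0.57] F [ 0.5  0.  -0.6] w 0.0079
shift [0.001, 0.303, 0.235] turn [-0.001, 0.001, -0.002]
```

servo_tool(commands=[[[0,0.12,0.06],[0,0,0]],[[0,0.24,0.14],[0,0,0]],[[0.001,0.303,0.2],[0,0,0]],[[0.001,0.303,0.235],[0,0,0]],[[0.001,0.303,0.235],[0,0,0]],[[0.001,0.303,0.235],[0,0,0]],[[0.001,0.303,0.235],[0,0,0]]])

```text
clock: 22.75
tcp_pos: [0.5358, 0.0048, 0.1017]
orientation: [2.234, 2.208, 0.001]
contact_force: [0.1, 0.6, -0.4]
grip_width: 0.0075
gripper_force: 39.4
```

```bash
python3 g.py .5355 .0052 .0502 -.4
```

```text
clock 22.75 pos [0.5358 0.0048 0.1017] yaw [ 0.02 -0.02 -0.67] F [ 0.1  0.6 -0.4] w 0.0075
shift [0.001, -0.001, 0.206] turn [0.0, -0.0, -0.003]
```

servo_tool(commands=[[[0,0,0.06],[0,0,-0.003]],[[0,0,0.12],[0,0,-0.003]],[[0,0,0.17],[0,0,-0.003]],[[0,0,0.195],[0,0,-0.003]],[[0,0,0.206],[0,0,-0.003]],[[0,0,0.206],[0,0,-0.003]],[[0,0,0.206],[0,0,-0.003]],[[0,0,0.206],[0,0,-0.003]]])

```text
clock: 23.55
tcp_pos: [0.5364, 0.0053, 0.0495]
orientation: [2.228, 2.214, 0.0]
contact_force: [0.1, 0.6, -1.9]
grip_width: 0.0075
gripper_force: 39.5
```

servo_tool(commands=[[[0,0,0],[0,0,0]],[[0,0,0],[0,0,0]],[[0,0,0],[0,0,0]],[[0,0,0],[0,0,0]],[[0,0,0],[0,0,0]],[[0,0,0],[0,0,0]]], claw=0)

```text
clock: 24.15
tcp_pos: [0.5363, 0.0053, 0.0496]
orientation: [2.228, 2.214, 0.0]
contact_force: [-0.7, -0.2, -0.4]
grip_width: 0.0851
gripper_force: 0.0
```

servo_tool(commands=[[[0,0,-0.1],[0,0,0]],[[0,0,-0.25],[0,0,0]],[[0,-0.15,-0.45],[0,0,0]],[[0,-0.25,-0.6],[0,0,0]],[[-0.1,-0.3,-0.8],[0,0,0]],[[-0.3,-0.3,-0.95],[0,0,0]],[[-0.5,-0.25,-0.95],[0,0,0]],[[-0.7,-0.2,-0.95],[0,0,0]],[[-0.95,-0.2,-0.95],[0,0,0]],[[-0.95,-0.2,-0.95],[0,0,0]],[[-0.95,-0.2,-0.95],[0,0,0]],[[-0.95,-0.2,-0.95],[0,0,0]]])

```text
clock: 25.35
tcp_pos: [0.4843, -0.2325, 0.2868]
orientation: [-2.231, -2.212, 0.001]
contact_force: [0.4, 0.2, -1.0]
grip_width: 0.0852
gripper_force: 0.0
```

```bash
python3 c.py w5; python3 br.py w5 .38 .66 -.5 -.2 0; python3 br.py w5 .50 .60 -.11 .12 .018;python3 g.py .4608 -.4109 .16 -33
```

```text
px [308. 356.] 1866 up [ 0.4607 -0.4107] size [0.0504 0.0084] ztop 0.0465 yaw -33.1 | whole [ 0.4766 -0.4248] [0.0566 0.0511] -33.4
px [399.  15.] 1865 up [ 0.5373 -0.0776] size [0.0147 0.0083] ztop 0.0647 yaw -0.5 | whole [ 0.5584 -0.0731] [0.0504 0.024 ] 0.0
clock 25.4 pos [ 0.4846 -0.2312  0.2867] yaw [ 0.04  0.03 -0.36] F [ 0.1  0.8 -0.2] w 0.0855
shift [-0.72, -0.091, 0.506] turn [-0.0, -0.0, 0.363]
```

servo_tool(commands=[[[-0.2,-0.03,0.15],[0,0,0.09]],[[-0.4,-0.06,0.3],[0,0,0.18]],[[-0.6,-0.09,0.45],[0,0,0.27]],[[-0.72,-0.091,0.506],[0,0,0.363]],[[-0.72,-0.091,0.506],[0,0,0.363]],[[-0.72,-0.091,0.506],[0,0,0.363]],[[-0.72,-0.091,0.506],[0,0,0.363]],[[-0.72,-0.091,0.506],[0,0,0.363]]])

```text
clock: 26.2
tcp_pos: [0.4624, -0.4097, 0.1612]
orientation: [-2.759, -1.503, -0.003]
contact_force: [0.5, 0.3, 0.0]
grip_width: 0.0851
gripper_force: 0.0
```

servo_tool(commands=[[[0,0,0.12],[0,0,0]],[[0,0,0.24],[0,0,0]],[[0,0,0.36],[0,0,0]],[[0,0,0.45],[0,0,0]],[[0,0,0.51],[0,0,0]],[[0,0,0.51],[0,0,0]],[[0,0,0.51],[0,0,0]],[[0,0,0.51],[0,0,0]],[[0,0,0.51],[0,0,0]]])

```text
clock: 27.1
tcp_pos: [0.4615, -0.4122, 0.0343]
orientation: [2.76, 1.498, 0.002]
contact_force: [-0.1, 0.0, 0.4]
grip_width: 0.0856
gripper_force: 0.0
```

```bash
python3 g.py .4608 -.4108 .033 -33
```

```text
clock 27.1 pos [ 0.4615 -0.4122  0.0343] yaw [-3.000e-02 -1.200e-01 -3.303e+01] F [-0.1  0.   0.4] w 0.0856
shift [0.003, -0.006, 0.005] turn [0.001, -0.0, -0.0]
```

servo_tool(commands=[[[0.003,-0.006,0.005],[0,0,0]],[[0.003,-0.006,0.005],[0,0,0]],[[0.003,-0.006,0.005],[0,0,0]],[[0.003,-0.006,0.005],[0,0,0]],[[0.003,-0.006,0.005],[0,0,0]],[[0.003,-0.006,0.005],[0,0,0]],[[0.003,-0.006,0.005],[0,0,0]],[[0.003,-0.006,0.005],[0,0,0]],[[0.003,-0.006,0.005],[0,0,0]],[[0.003,-0.006,0.005],[0,0,0]]], claw=1, squeeze=40)

```text
clock: 28.1
tcp_pos: [0.46, -0.4104, 0.0319]
orientation: [2.761, 1.498, -0.0]
contact_force: [0.1, -0.2, 0.9]
grip_width: 0.0074
gripper_force: 39.5
```

servo_tool(commands=[[[0,0,-0.1],[0,0,0]],[[0,0,-0.25],[0,0,0]],[[0,0,-0.4],[0,0,0]],[[0,0,-0.5],[0,0,0]],[[0,0,-0.5],[0,0,0]],[[0,0,-0.5],[0,0,0]]])

```text
clock: 28.7
tcp_pos: [0.4601, -0.4098, 0.1565]
orientation: [-2.761, -1.499, -0.001]
contact_force: [0.0, -0.7, -1.2]
grip_width: 0.0073
gripper_force: 39.3
```

```bash
python3 g.py .45 -.2 .16 -16 .46 .04 .16 -.4 .536 .0711 .12 -.4
```

```text
clock 28.7 pos [ 0.4601 -0.4098  0.1565] yaw [ 3.000e-02 -1.000e-02 -3.301e+01] F [ 0.  -0.7 -1.2] w 0.0073
shift [0.682, -0.491, -0.013] turn [0.0, -0.0, -0.189]
shift [0.934, -0.226, 0.0] turn [0.0, 0.0, -0.173]
shift [0.127, 0.303, 0.16] turn [0.0, 0.0, 0.0]
```

servo_tool(commands=[[[0.11,-0.08,0],[0,0,0]],[[0.22,-0.16,0],[0,0,-0.05]],[[0.34,-0.24,0],[0,0,-0.1]],[[0.45,-0.33,0],[0,0,-0.15]],[[0.57,-0.41,-0.01],[0,0,-0.189]],[[0.682,-0.491,-0.013],[0,0,-0.189]],[[0.682,-0.491,-0.013],[0,0,-0.189]],[[0.682,-0.491,-0.013],[0,0,-0.189]]])

```text
clock: 29.5
tcp_pos: [0.4494, -0.1993, 0.159]
orientation: [-2.506, -1.892, 0.002]
contact_force: [0.2, -0.5, -1.3]
grip_width: 0.0075
gripper_force: 39.3
```

servo_tool(commands=[[[0.14,-0.04,0],[0,0,-0.05]],[[0.28,-0.08,0],[0,0,-0.1]],[[0.42,-0.12,0],[0,0,-0.15]],[[0.56,-0.16,0],[0,0,-0.173]],[[0.7,-0.2,0],[0,0,-0.173]],[[0.84,-0.21,0],[0,0,-0.173]],[[0.934,-0.226,0],[0,0,-0.173]],[[0.934,-0.226,0],[0,0,-0.173]],[[0.934,-0.226,0],[0,0,-0.173]]])

```text
clock: 30.4
tcp_pos: [0.4602, 0.0385, 0.1596]
orientation: [2.231, 2.211, -0.002]
contact_force: [0.2, -0.8, -0.8]
grip_width: 0.0072
gripper_force: 39.3
```

```bash
python3 g.py .536 .0711 .10 -.4
```

```text
clock 30.4 pos [0.4602 0.0385 0.1596] yaw [-0.08  0.04 -0.5 ] F [ 0.2 -0.8 -0.8] w 0.0072
shift [0.133, 0.302, 0.238] turn [-0.0, 0.001, -0.001]
```

servo_tool(commands=[[[0.05,0.1,0.06],[0,0,0]],[[0.1,0.22,0.14],[0,0,0]],[[0.133,0.302,0.2],[0,0,0]],[[0.133,0.302,0.238],[0,0,0]],[[0.133,0.302,0.238],[0,0,0]],[[0.133,0.302,0.238],[0,0,0]],[[0.133,0.302,0.238],[0,0,0]]])

```text
clock: 31.1
tcp_pos: [0.5355, 0.0711, 0.1012]
orientation: [2.232, 2.211, 0.001]
contact_force: [-0.0, 0.6, -1.5]
grip_width: 0.0077
gripper_force: 39.3
```

```bash
python3 g.py .536 .0711 .0506 -.4
```

```text
clock 31.1 pos [0.5355 0.0711 0.1012] yaw [ 0.01 -0.02 -0.55] F [-0.   0.6 -1.5] w 0.0077
shift [-0.0, 0.002, 0.202] turn [0.0, -0.0, -0.002]
```

servo_tool(commands=[[[0,0,0.06],[0,0,-0.002]],[[0,0,0.12],[0,0,-0.002]],[[0,0,0.17],[0,0,-0.002]],[[0,0.002,0.19],[0,0,-0.002]],[[0,0.002,0.202],[0,0,-0.002]],[[0,0.002,0.202],[0,0,-0.002]],[[0,0.002,0.202],[0,0,-0.002]],[[0,0.002,0.202],[0,0,-0.002]]])

```text
clock: 31.9
tcp_pos: [0.5366, 0.0723, 0.0501]
orientation: [2.227, 2.216, 0.0]
contact_force: [-1.0, -0.1, -1.1]
grip_width: 0.0075
gripper_force: 39.4
```

servo_tool(commands=[[[0,0,0],[0,0,0]],[[0,0,0],[0,0,0]],[[0,0,0],[0,0,0]],[[0,0,0],[0,0,0]],[[0,0,0],[0,0,0]],[[0,0,0],[0,0,0]]], claw=0)

```text
clock: 32.5
tcp_pos: [0.5365, 0.0722, 0.0501]
orientation: [2.227, 2.216, 0.0]
contact_force: [-0.2, -0.4, 0.2]
grip_width: 0.0855
gripper_force: 0.0
```

servo_tool(commands=[[[0,0,-0.1],[0,0,0]],[[0,0,-0.25],[0,0,0]],[[-0.1,-0.1,-0.4],[0,0,0]],[[-0.2,-0.18,-0.55],[0,0,0]],[[-0.36,-0.18,-0.75],[0,0,0]],[[-0.36,-0.18,-0.96],[0,0,0]],[[-0.36,-0.18,-0.96],[0,0,0]],[[-0.36,-0.18,-0.96],[0,0,0]],[[-0.36,-0.18,-0.96],[0,0,0]]])

```text
clock: 33.4
tcp_pos: [0.4906, -0.0172, 0.2896]
orientation: [-2.226, -2.216, -0.0]
contact_force: [-0.6, 0.1, -0.5]
grip_width: 0.0851
gripper_force: 0.0
```

```bash
python3 c.py w6; python3 br.py w6 .50 .60 -.11 .12 .018;python3 s.py w6; python3 g.py
```

```text
odd [368.  49.] 403 0 400
px [387. 102.] 3218 up [0.5372 0.0713] size [0.0491 0.0083] ztop 0.065 yaw -0.2 | whole [0.5581 0.0712] [0.0499 0.0504] -0.2
px [383. 175.] 2766 up [0.5369 0.0051] size [0.0495 0.0081] ztop 0.0646 yaw -0.1 | whole [5.578e-01 1.000e-04] [0.0592 0.0503] -0.3
px [380. 239.] 2455 up [ 0.5376 -0.0595] size [0.0501 0.0082] ztop 0.0646 yaw -0.4 | whole [ 0.5585 -0.0596] [0.0504 0.0504] -0.3
((0.0, 0.0), 0.0) 0 [nan nan] nan nan
((0.0, 0.0), 0.0) 0 [nan nan] nan nan
clock 33.45 pos [ 0.4902 -0.0171  0.2889] yaw [-0.01  0.11 -0.23] F [ 0.7 -0.5  0.2] w 0.0853
  return _methods._mean(a, axis=axis, dtype=dtype,
  ret = um.true_divide(
```

View pics/w6.png

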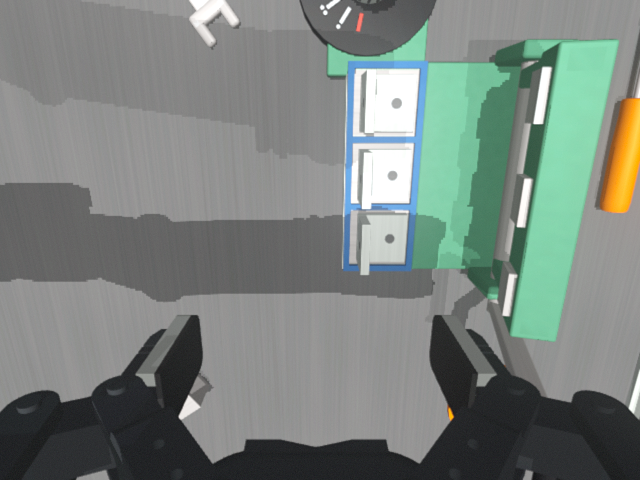

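All three brackets are seated: upright tops at x≈0.537 against 0.5355, z≈0.0648, yaw about 0. The lever is next, so I check where its handle is and work out the arc.

```bash
python3 - <<'E'
from h import *
z=np.load('pics/w3.npz'); P=z['P']; V=z['img'].max(-1)
b=(V<70)&(P[...,2]>.2)&(P[...,2]<.28)&(P[...,0]>.56)&(P[...,0]<.7)&(P[...,1]<-.1)
q=P[b]; print(b.sum(),cv2.minAreaRect(q[:,:2].astype(np.float32)),np.percentile(q[:,2],[5,50,95]))
f0=.268
rows=[]
for t in np.linspace(0,1.31,17)[1:]:
    dx=-.2*(np.sin(f0+t)-np.sin(f0)); dz=.2*(np.cos(f0+t)-np.cos(f0)); rows.append([[0,round(dx/.25,3),round(-dz/.25,3)],[0,0,0]])
print(rows)
E
python3 g.py .60 -.1675 .33 -.4 .622 -.1675 .33 -.4 .622 -.1675 .243 -.4
```

```text
2133 ((0.6214392781257629, -0.15590403974056244), (0.07748798280954361, 0.017485864460468292), 89.64231872558594) [0.24208637 0.24823841 0.25097312]
[[[0, np.float64(-0.062), np.float64(0.02)], [0, 0, 0]], [[0, np.float64(-0.123), np.float64(0.045)], [0, 0, 0]], [[0, np.float64(-0.181), np.float64(0.075)], [0, 0, 0]], [[0, np.float64(-0.237), np.float64(0.109)], [0, 0, 0]], [[0, np.float64(-0.29), np.float64(0.148)], [0, 0, 0]], [[0, np.float64(-0.339), np.float64(0.191)], [0, 0, 0]], [[0, np.float64(-0.384), np.float64(0.238)], [0, 0, 0]], [[0, np.float64(-0.426), np.float64(0.289)], [0, 0, 0]], [[0, np.float64(-0.463), np.float64(0.342)], [0, 0, 0]], [[0, np.float64(-0.496), np.float64(0.399)], [0, 0, 0]], [[0, np.float64(-0.524), np.float64(0.458)], [0, 0, 0]], [[0, np.float64(-0.547), np.float64(0.52)], [0, 0, 0]], [[0, np.float64(-0.566), np.float64(0.583)], [0, 0, 0]], [[0, np.float64(-0.578), np.float64(0.647)], [0, 0, 0]], [[0, np.float64(-0.586), np.float64(0.712)], [0, 0, 0]], [[0, np.float64(-0.588), np.float64(0.777)], [0, 0, 0]]]
clock 33.45 pos [ 0.4902 -0.0171  0.2889] yaw [-0.01  0.11 -0.23] F [ 0.7 -0.5  0.2] w 0.0853
shift [-0.6, 0.441, -0.165] turn [-0.001, 0.0, 0.002]
shift [0.001, 0.088, 0.0] turn [0.0, 0.0, 0.0]
shift [0.0, 0.0, 0.348] turn [0.0, 0.0, 0.0]
```

servo_tool(commands=[[[0,0,-0.165],[0,0,0]],[[-0.2,0,-0.165],[0,0,0]],[[-0.4,0.2,-0.165],[0,0,0]],[[-0.6,0.35,-0.165],[0,0,0]],[[-0.6,0.526,-0.165],[0,0,0]],[[-0.6,0.526,-0.165],[0,0,0]],[[-0.6,0.526,-0.165],[0,0,0]],[[-0.6,0.526,-0.165],[0,0,0]],[[-0.6,0.526,-0.165],[0,0,0]]])

```text
clock: 34.35
tcp_pos: [0.6207, -0.1676, 0.3304]
orientation: [-2.225, -2.215, 0.001]
contact_force: [-0.1, -0.5, 0.4]
grip_width: 0.0857
gripper_force: 0.0
```

```bash
python3 g.py .6215 -.1675 .243 -.4
```

```text
clock 34.35 pos [ 0.6207 -0.1676  0.3304] yaw [ 0.04  0.11 -0.27] F [-0.1 -0.5  0.4] w 0.0857
shift [0.0, 0.004, 0.349] turn [-0.001, -0.0, 0.001]
```

servo_tool(commands=[[[0,0.004,0.1],[0,0,0]],[[0,0.004,0.2],[0,0,0]],[[0,0.004,0.3],[0,0,0]],[[0,0.004,0.349],[0,0,0]],[[0,0.004,0.349],[0,0,0]],[[0,0.004,0.349],[0,0,0]],[[0,0.004,0.349],[0,0,0]]])

```text
clock: 35.05
tcp_pos: [0.6234, -0.1685, 0.2456]
orientation: [2.225, 2.215, 0.002]
contact_force: [-0.3, -0.5, 0.7]
grip_width: 0.0856
gripper_force: 0.0
```

servo_tool(commands=[[[0,0,0],[0,0,0]],[[0,0,0],[0,0,0]],[[0,0,0],[0,0,0]],[[0,0,0],[0,0,0]],[[0,0,0],[0,0,0]],[[0,0,0],[0,0,0]],[[0,0,0],[0,0,0]],[[0,0,0],[0,0,0]],[[0,0,0],[0,0,0]]], claw=1, squeeze=50)

```text
clock: 35.95
tcp_pos: [0.6215, -0.1682, 0.2442]
orientation: [-2.225, -2.214, 0.002]
contact_force: [-4.7, 0.5, 5.0]
grip_width: 0.0163
gripper_force: 48.7
```

```bash
python3 g.py .6215 -.1675 .243 -.4 .4745 -.1665 .0487 -.4
```

```text
clock 35.95 pos [ 0.6215 -0.1682  0.2442] yaw [ 0.06  0.15 -0.3 ] F [-4.7  0.5  5. ] w 0.0163
shift [0.003, -0.0, 0.005] turn [-0.002, -0.001, 0.001]
shift [-0.0, -0.588, 0.777] turn [0.0, 0.0, 0.0]
```

servo_tool(commands=[[[0,-0.062,0.02],[0,0,0]],[[0,-0.123,0.045],[0,0,0]],[[0,-0.181,0.075],[0,0,0]],[[0,-0.237,0.109],[0,0,0]],[[0,-0.29,0.148],[0,0,0]],[[0,-0.339,0.191],[0,0,0]],[[0,-0.384,0.238],[0,0,0]],[[0,-0.426,0.289],[0,0,0]],[[0,-0.463,0.342],[0,0,0]],[[0,-0.496,0.399],[0,0,0]],[[0,-0.524,0.458],[0,0,0]],[[0,-0.547,0.52],[0,0,0]],[[0,-0.566,0.583],[0,0,0]],[[0,-0.578,0.647],[0,0,0]],[[0,-0.586,0.712],[0,0,0]],[[0,-0.588,0.777],[0,0,0]],[[0,-0.588,0.782],[0,0,0]],[[0,-0.588,0.782],[0,0,0]],[[0,-0.588,0.782],[0,0,0]],[[0,-0.588,0.782],[0,0,0]]])

```text
clock: 37.95
tcp_pos: [0.4749, -0.1675, 0.0488]
orientation: [-2.226, -2.214, 0.0]
contact_force: [-3.5, -0.0, 8.2]
grip_width: 0.0161
gripper_force: 62.6
```

```bash
python3 g.py; python3 - <<'E'
from h import *
img,d,m,T=cam('side'); save('side1.png',cv2.resize(img[190:370,220:460],None,fx=3,fy=3))
E
```

```text
clock 37.95 pos [ 0.4749 -0.1675  0.0488] yaw [ 0.07  0.08 -0.31] F [-3.5 -0.   8.2] w 0.0161
```

View pics/side1.png

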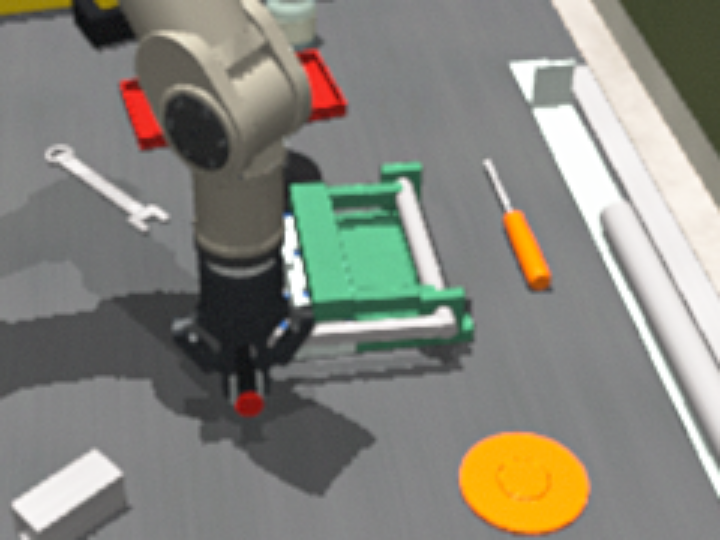

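The crop shows the head down and the lever level at its stop, with the gripper on the bar at (248,375). I lead the lever back up.

servo_tool(commands=[[[0,0.002,-0.07],[0,0,0]],[[0,0.01,-0.135],[0,0,0]],[[0,0.022,-0.199],[0,0,0]],[[0,0.041,-0.262],[0,0,0]],[[0,0.064,-0.324],[0,0,0]],[[0,0.092,-0.383],[0,0,0]],[[0,0.125,-0.44],[0,0,0]],[[0,0.162,-0.493],[0,0,0]],[[0,0.204,-0.544],[0,0,0]],[[0,0.249,-0.591],[0,0,0]],[[0,0.298,-0.634],[0,0,0]],[[0,0.351,-0.673],[0,0,0]],[[0,0.407,-0.707],[0,0,0]],[[0,0.465,-0.737],[0,0,0]],[[0,0.526,-0.762],[0,0,0]],[[0,0.588,-0.782],[0,0,0]],[[0,0.588,-0.782],[0,0,0]],[[0,0.588,-0.782],[0,0,0]],[[0,0.588,-0.782],[0,0,0]]])

```text
clock: 39.9
tcp_pos: [0.6214, -0.1667, 0.2392]
orientation: [-2.223, -2.214, 0.005]
contact_force: [8.8, -3.0, -31.6]
grip_width: 0.0164
gripper_force: 53.9
```

servo_tool(commands=[[[0,0,0],[0,0,0]],[[0,0,0],[0,0,0]],[[0,0,0],[0,0,0]],[[0,0,0],[0,0,0]],[[0,0,0],[0,0,0]],[[0,0,0],[0,0,0]]], claw=0)

```text
clock: 40.5
tcp_pos: [0.6229, -0.1683, 0.2445]
orientation: [2.226, 2.216, 0.001]
contact_force: [-0.3, 0.1, -0.7]
grip_width: 0.0855
gripper_force: 0.0
```

servo_tool(commands=[[[0,0,-0.1],[0,0,0]],[[0,0,-0.25],[0,0,0]],[[0,0,-0.38],[0,0,0]],[[0.1,-0.15,-0.38],[0,0,0]],[[0.3,-0.3,-0.38],[0,0,0]],[[0.5,-0.45,-0.38],[0,0,0]],[[0.65,-0.5,-0.38],[0,0,0]],[[0.65,-0.5,-0.38],[0,0,0]],[[0.65,-0.5,-0.38],[0,0,0]]])

```text
clock: 41.4
tcp_pos: [0.4978, -0.0021, 0.3392]
orientation: [-2.219, -2.221, -0.003]
contact_force: [0.1, -0.7, -0.5]
grip_width: 0.0856
gripper_force: 0.0
```

```bash
python3 c.py w7; python3 br.py w7 .50 .60 -.11 .12 .018; python3 - <<'E'
from h import *
z=np.load('pics/w7.npz'); P=z['P']; V=z['img'].max(-1)
for c in ['side','scene']:
    img,d,m,T=cam(c); Q=cloud(d,m,T); h=cv2.cvtColor(img,cv2.COLOR_RGB2HSV)
    rd=((h[...,0]<6)|(h[...,0]>174))&(h[...,1]>150)&(h[...,2]>90)
    e=rd&(Q[...,2]>.15)&(Q[...,0]>.4)&(Q[...,1]<-.1); print(c,'lever end',e.sum(),np.nanmedian(Q[e],0) if e.any() else 0)
    t=rd&(Q[...,1]>.25)&(Q[...,1]<.48)&(Q[...,2]<.03)&(Q[...,0]>.33)&(Q[...,0]<.7)
    q=Q[t]; print('tray',len(q),cv2.minAreaRect(q[:,:2].astype(np.float32)), np.percentile(q[:,2],[5,50,95]))
E
python3 g.py
```

```text
odd [354.  74.] 333 0 329
px [372. 120.] 2419 up [0.5371 0.071 ] size [0.0082 0.0492] ztop 0.0646 yaw 0.1 | whole [0.56   0.0708] [0.05   0.0542] -0.5
px [369. 184.] 2108 up [0.5369 0.0048] size [0.0503 0.0082] ztop 0.0652 yaw -0.2 | whole [0.5578 0.0046] [0.0503 0.0502] -0.3
px [367. 240.] 1916 up [ 0.5375 -0.0592] size [0.0494 0.0081] ztop 0.0646 yaw -0.3 | whole [ 0.5585 -0.0596] [0.0502 0.0503] -0.5
side lever end 70 [ 0.61836611 -0.20819352  0.24556501]
tray 1568 ((0.5150643587112427, 0.37574324011802673), (0.26916003227233887, 0.16355139017105103), 8.11357307434082) [-0.00147028  0.0033669   0.01776541]
scene lever end 17 [ 0.62628805 -0.20396042  0.2528567 ]
tray 2762 ((0.5162034034729004, 0.36553022265434265), (0.26158028841018677, 0.13430440425872803), 8.312134742736816) [9.93309858e-06 5.31821288e-03 2.00128705e-02]
clock 41.55 pos [ 0.499  -0.0063  0.3394] yaw [-0.01 -0.05 -0.36] F [-0.2  0.6 -0.7] w 0.0855
```

The lever is back up and the brackets haven't moved. The tray centre is (0.516, 0.3655), yaw 8.3°. I start with pocket 2.

```bash
python3 g.py .5368 .071 .16 -.4 .5368 .071 .050 -.4 .5368 .071 .17 -.4 .46 .27 .17 0 .4523 .3865 .10 8.3 .4523 .3865 .037 8.3
```

```text
clock 41.55 pos [ 0.499  -0.0063  0.3394] yaw [-0.01 -0.05 -0.36] F [-0.2  0.6 -0.7] w 0.0855
shift [0.31, 0.149, 0.718] turn [0.001, 0.0, 0.0]
shift [0.0, 0.0, 0.44] turn [0.0, 0.0, 0.0]
shift [0.0, 0.0, -0.48] turn [0.0, 0.0, 0.0]
shift [0.794, -0.313, 0.0] turn [0.0, 0.0, -0.004]
shift [0.466, -0.031, 0.28] turn [0.0, 0.0, -0.092]
shift [0.0, 0.0, 0.252] turn [0.0, 0.0, 0.0]
```

servo_tool(commands=[[[0.2,0.1,0.15],[0,0,0]],[[0.31,0.149,0.3],[0,0,0]],[[0.31,0.149,0.45],[0,0,0]],[[0.31,0.149,0.6],[0,0,0]],[[0.31,0.149,0.718],[0,0,0]],[[0.31,0.149,0.718],[0,0,0]],[[0.31,0.149,0.718],[0,0,0]],[[0.31,0.149,0.718],[0,0,0]]])

```text
clock: 42.35
tcp_pos: [0.5378, 0.0713, 0.1613]
orientation: [2.227, 2.213, 0.004]
contact_force: [0.4, -0.0, 0.3]
grip_width: 0.0857
gripper_force: 0.0
```

servo_tool(commands=[[[0,0,0.12],[0,0,0]],[[0,0,0.24],[0,0,0]],[[0,0,0.34],[0,0,0]],[[0,0,0.4],[0,0,0]],[[0,0,0.44],[0,0,0]],[[0,0,0.44],[0,0,0]],[[0,0,0.44],[0,0,0]],[[0,0,0.44],[0,0,0]]])

```text
clock: 43.15
tcp_pos: [0.5371, 0.0723, 0.0507]
orientation: [2.226, 2.215, 0.003]
contact_force: [-0.5, -0.3, 0.2]
grip_width: 0.0853
gripper_force: 0.0
```

```bash
python3 g.py .5368 .071 .0505 -.4
```

```text
clock 43.15 pos [0.5371 0.0723 0.0507] yaw [ 0.03 -0.11 -0.27] F [-0.5 -0.3  0.2] w 0.0853
shift [-0.005, -0.001, 0.001] turn [0.001, -0.0, 0.001]
```

servo_tool(commands=[[[0,0,0],[0,0,0]],[[0,0,0],[0,0,0]],[[0,0,0],[0,0,0]],[[0,0,0],[0,0,0]],[[0,0,0],[0,0,0]],[[0,0,0],[0,0,0]],[[0,0,0],[0,0,0]],[[0,0,0],[0,0,0]],[[0,0,0],[0,0,0]],[[0,0,0],[0,0,0]]], claw=1, squeeze=40)

```text
clock: 44.15
tcp_pos: [0.5364, 0.0722, 0.0496]
orientation: [2.227, 2.216, 0.0]
contact_force: [0.2, 0.1, 0.9]
grip_width: 0.0073
gripper_force: 39.9
```

servo_tool(commands=[[[0,0,-0.1],[0,0,0]],[[0,0,-0.22],[0,0,0]],[[0,0,-0.35],[0,0,0]],[[0,0,-0.48],[0,0,0]],[[0.1,-0.05,-0.48],[0,0,0]],[[0.25,-0.1,-0.48],[0,0,0]],[[0.4,-0.15,-0.48],[0,0,0]],[[0.55,-0.2,-0.48],[0,0,0]],[[0.7,-0.27,-0.48],[0,0,0]],[[0.8,-0.31,-0.48],[0,0,0]],[[0.8,-0.31,-0.48],[0,0,0]],[[0.8,-0.31,-0.48],[0,0,0]]])

```text
clock: 45.35
tcp_pos: [0.4589, 0.2727, 0.1691]
orientation: [2.225, 2.218, -0.002]
contact_force: [0.0, -0.9, -1.6]
grip_width: 0.0074
gripper_force: 39.6
```

```bash
python3 g.py .4523 .3865 .10 8.3
```

```text
clock 45.35 pos [0.4589 0.2727 0.1691] yaw [-0.05  0.04 -0.17] F [ 0.  -0.9 -1.6] w 0.0074
shift [0.455, -0.028, 0.276] turn [-0.001, 0.001, -0.094]
```

servo_tool(commands=[[[0.12,0,0.05],[0,0,-0.03]],[[0.24,-0.01,0.12],[0,0,-0.06]],[[0.36,-0.02,0.2],[0,0,-0.094]],[[0.455,-0.028,0.276],[0,0,-0.094]],[[0.455,-0.028,0.3],[0,0,-0.094]],[[0.455,-0.028,0.38],[0,0,-0.094]],[[0.455,-0.028,0.44],[0,0,-0.094]],[[0.455,-0.028,0.49],[0,0,-0.094]],[[0.455,-0.028,0.515],[0,0,-0.094]],[[0.455,-0.028,0.529],[0,0,-0.094]],[[0.455,-0.028,0.529],[0,0,-0.094]],[[0.455,-0.028,0.529],[0,0,-0.094]],[[0.455,-0.028,0.529],[0,0,-0.094]]])

```text
clock: 46.65
tcp_pos: [0.4535, 0.3866, 0.0379]
orientation: [2.057, 2.374, 0.002]
contact_force: [0.3, 0.3, -0.5]
grip_width: 0.0076
gripper_force: 39.6
```

servo_tool(commands=[[[0,0,0],[0,0,0]],[[0,0,0],[0,0,0]],[[0,0,0],[0,0,0]],[[0,0,0],[0,0,0]],[[0,0,0],[0,0,0]],[[0,0,0],[0,0,0]]], claw=0.4)

```text
clock: 47.25
tcp_pos: [0.4532, 0.3864, 0.0373]
orientation: [2.057, 2.374, 0.0]
contact_force: [-0.1, 0.7, -0.5]
grip_width: 0.0514
gripper_force: 0.0
```

servo_tool(commands=[[[0,0,-0.1],[0,0,0]],[[0,0,-0.25],[0,0,0]],[[0,0,-0.4],[0,0,0]],[[0,0,-0.5],[0,0,0]],[[0,0,-0.5],[0,0,0]],[[0,0,-0.5],[0,0,0]]], claw=0.4)

```text
clock: 47.85
tcp_pos: [0.453, 0.3866, 0.1624]
orientation: [-2.057, -2.374, -0.001]
contact_force: [-0.4, -0.1, -0.9]
grip_width: 0.0511
gripper_force: 0.0
```

```bash
python3 g.py .50 .15 .16 4 .5367 .005 .16 -.4
```

```text
clock 47.85 pos [0.453  0.3866 0.1624] yaw [ 0.05 -0.01  8.2 ] F [-0.4 -0.1 -0.9] w 0.0511
shift [-0.963, 0.051, 0.009] turn [0.0, -0.001, 0.047]
shift [-0.589, 0.106, 0.0] turn [0.0, 0.0, 0.049]
```

servo_tool(commands=[[[-0.18,0.01,0],[0,0,0]],[[-0.36,0.02,0],[0,0,0.02]],[[-0.54,0.03,0],[0,0,0.04]],[[-0.72,0.04,0],[0,0,0.047]],[[-0.9,0.05,0],[0,0,0.047]],[[-0.963,0.051,0.009],[0,0,0.047]],[[-0.963,0.051,0.009],[0,0,0.047]],[[-0.963,0.051,0.009],[0,0,0.047]]], claw=0)

```text
clock: 48.65
tcp_pos: [0.4994, 0.1504, 0.1591]
orientation: [-2.143, -2.296, 0.002]
contact_force: [0.5, 0.6, 0.4]
grip_width: 0.0855
gripper_force: 0.0
```

```bash
python3 c.py w8; python3 br.py w8 .47 .60 -.2 .05 .018; python3 g.py .5367 .005 .16 -.4 .5367 .005 .05 -.4
```

```text
px [376. 413.] 3402 up [0.537  0.0219] size [0.0082 0.0181] ztop 0.0638 yaw 0.3 | whole [0.558  0.0053] [0.0516 0.0507] -0.4
clock 48.7 pos [0.4995 0.1513 0.1593] yaw [-0.01  0.08  4.05] F [0.7 1.2 0.6] w 0.0854
shift [-0.594, 0.107, -0.003] turn [-0.001, 0.0, 0.049]
shift [0.0, 0.0, 0.44] turn [0.0, 0.0, 0.0]
```

Bracket 1 hasn't moved: its centre is at (0.558, 0.0053).

servo_tool(commands=[[[-0.15,0.03,0],[0,0,0.02]],[[-0.3,0.06,0],[0,0,0.049]],[[-0.45,0.1,0],[0,0,0.049]],[[-0.594,0.107,0],[0,0,0.049]],[[-0.594,0.107,0.0],[0,0,0.049]],[[-0.594,0.107,0.1],[0,0,0.049]],[[-0.594,0.107,0.22],[0,0,0.049]],[[-0.594,0.107,0.34],[0,0,0.049]],[[-0.594,0.107,0.4],[0,0,0.049]],[[-0.594,0.107,0.437],[0,0,0.049]],[[-0.594,0.107,0.437],[0,0,0.049]],[[-0.594,0.107,0.437],[0,0,0.049]],[[-0.594,0.107,0.437],[0,0,0.049]]])

```text
clock: 50.0
tcp_pos: [0.5379, 0.0037, 0.0519]
orientation: [2.229, 2.212, 0.003]
contact_force: [-0.1, 0.6, 0.8]
grip_width: 0.0856
gripper_force: 0.0
```

```bash
python3 g.py .5366 .005 .050 -.4
```

```text
clock 50.0 pos [0.5379 0.0037 0.0519] yaw [ 0.02 -0.12 -0.45] F [-0.1  0.6  0.8] w 0.0856
shift [0.005, -0.005, 0.008] turn [0.001, -0.0, -0.001]
```

servo_tool(commands=[[[0.005,-0.005,0.008],[0,0,0]],[[0.005,-0.005,0.008],[0,0,0]],[[0.005,-0.005,0.008],[0,0,0]],[[0.005,-0.005,0.008],[0,0,0]],[[0.005,-0.005,0.008],[0,0,0]],[[0.005,-0.005,0.008],[0,0,0]],[[0.005,-0.005,0.008],[0,0,0]],[[0.005,-0.005,0.008],[0,0,0]],[[0.005,-0.005,0.008],[0,0,0]],[[0.005,-0.005,0.008],[0,0,0]]], claw=1, squeeze=40)

```text
clock: 51.0
tcp_pos: [0.5359, 0.0048, 0.0489]
orientation: [2.23, 2.212, 0.0]
contact_force: [0.2, -0.3, 3.8]
grip_width: 0.0077
gripper_force: 39.9
```

servo_tool(commands=[[[0,0,-0.1],[0,0,0]],[[0,0,-0.22],[0,0,0]],[[0,0,-0.35],[0,0,0]],[[0,0,-0.48],[0,0,0]],[[0.1,-0.05,-0.48],[0,0,0]],[[0.25,-0.1,-0.48],[0,0,0]],[[0.4,-0.15,-0.48],[0,0,0]],[[0.55,-0.2,-0.48],[0,0,0]],[[0.7,-0.27,-0.48],[0,0,0]],[[0.85,-0.31,-0.48],[0,0,0]],[[0.98,-0.31,-0.48],[0,0,0]],[[0.98,-0.31,-0.48],[0,0,0]],[[0.98,-0.31,-0.48],[0,0,0]]])

```text
clock: 52.3
tcp_pos: [0.4597, 0.2508, 0.1683]
orientation: [2.228, 2.215, -0.002]
contact_force: [-1.0, -1.1, -1.8]
grip_width: 0.0077
gripper_force: 39.5
```

```bash
python3 g.py .4609 .3271 .0366 8.3
```

```text
clock 52.3 pos [0.4597 0.2508 0.1683] yaw [-0.06  0.03 -0.34] F [-1.  -1.1 -1.8] w 0.0077
shift [0.306, 0.003, 0.527] turn [-0.0, 0.001, -0.096]
```

servo_tool(commands=[[[0.12,0,0.05],[0,0,-0.03]],[[0.24,0,0.12],[0,0,-0.06]],[[0.306,0.003,0.2],[0,0,-0.096]],[[0.306,0.003,0.27],[0,0,-0.096]],[[0.306,0.003,0.3],[0,0,-0.096]],[[0.306,0.003,0.38],[0,0,-0.096]],[[0.306,0.003,0.44],[0,0,-0.096]],[[0.306,0.003,0.49],[0,0,-0.096]],[[0.306,0.003,0.515],[0,0,-0.096]],[[0.306,0.003,0.529],[0,0,-0.096]],[[0.306,0.003,0.529],[0,0,-0.096]],[[0.306,0.003,0.529],[0,0,-0.096]],[[0.306,0.003,0.529],[0,0,-0.096]]])

```text
clock: 53.6
tcp_pos: [0.4619, 0.3272, 0.0371]
orientation: [2.057, 2.374, 0.002]
contact_force: [-0.1, 0.0, -1.3]
grip_width: 0.0075
gripper_force: 39.5
```

servo_tool(commands=[[[0,0,0],[0,0,0]],[[0,0,0],[0,0,0]],[[0,0,0],[0,0,0]],[[0,0,0],[0,0,0]],[[0,0,0],[0,0,0]],[[0,0,0],[0,0,0]]], claw=0.4)

```text
clock: 54.2
tcp_pos: [0.4616, 0.3269, 0.0366]
orientation: [-2.057, -2.374, -0.0]
contact_force: [0.8, 0.8, -0.4]
grip_width: 0.0517
gripper_force: 0.0
```

servo_tool(commands=[[[0,0,-0.1],[0,0,0]],[[0,0,-0.25],[0,0,0]],[[0,0,-0.4],[0,0,0]],[[0,0,-0.5],[0,0,0]],[[-0.2,0,-0.5],[0,0,0]],[[-0.4,0,-0.5],[0,0,0]],[[-0.6,0.05,-0.5],[0,0,0.05]],[[-0.8,0.15,-0.5],[0,0,0.096]],[[-0.95,0.2,-0.5],[0,0,0.096]],[[-0.95,0.2,-0.5],[0,0,0.096]],[[-0.95,0.2,-0.5],[0,0,0.096]]])

```text
clock: 55.3
tcp_pos: [0.5451, 0.0974, 0.1616]
orientation: [2.234, 2.209, -0.0]
contact_force: [-0.7, 2.2, -0.9]
grip_width: 0.0513
gripper_force: 0.0
```

```bash
python3 c.py w9; python3 br.py w9 .47 .60 -.2 .0 .018; python3 g.py .5371 -.0594 .16 -.4 .5371 -.0594 .05 -.4
```

```text
px [332. 418.] 3178 up [ 0.5376 -0.0399] size [0.0132 0.0071] ztop 0.0637 yaw -0.9 | whole [ 0.5589 -0.059 ] [0.0498 0.052 ] 0.4
clock 55.35 pos [0.5446 0.0992 0.1613] yaw [ 0.02  0.04 -0.48] F [0.1 0.8 0.1] w 0.0513
shift [-0.635, -0.025, 0.005] turn [-0.0, -0.0, -0.001]
shift [0.0, 0.0, 0.44] turn [0.0, 0.0, 0.0]
```

servo_tool(commands=[[[-0.15,0,0],[0,0,0]],[[-0.3,-0.01,0],[0,0,0]],[[-0.45,-0.02,0],[0,0,0]],[[-0.6,-0.025,0],[0,0,0]],[[-0.635,-0.025,0.0],[0,0,0]],[[-0.635,-0.025,0.1],[0,0,0]],[[-0.635,-0.025,0.22],[0,0,0]],[[-0.635,-0.025,0.34],[0,0,0]],[[-0.635,-0.025,0.4],[0,0,0]],[[-0.635,-0.025,0.443],[0,0,0]],[[-0.635,-0.025,0.443],[0,0,0]],[[-0.635,-0.025,0.443],[0,0,0]],[[-0.635,-0.025,0.443],[0,0,0]]], claw=0)

```text
clock: 56.65
tcp_pos: [0.5383, -0.0597, 0.0519]
orientation: [2.229, 2.212, 0.002]
contact_force: [-0.2, 0.3, -0.1]
grip_width: 0.0855
gripper_force: 0.0
```

servo_tool(commands=[[[0,0,0.004],[0,0,0]],[[0,0,0.004],[0,0,0]],[[0,0,0.004],[0,0,0]],[[0,0,0.004],[0,0,0]],[[0,0,0.004],[0,0,0]],[[0,0,0.004],[0,0,0]],[[0,0,0.004],[0,0,0]],[[0,0,0.004],[0,0,0]],[[0,0,0.004],[0,0,0]],[[0,0,0.004],[0,0,0]]], claw=1, squeeze=40)

```text
clock: 57.65
tcp_pos: [0.5375, -0.0597, 0.0499]
orientation: [2.23, 2.213, 0.0]
contact_force: [-0.8, 0.4, 3.1]
grip_width: 0.007
gripper_force: 39.5
```

servo_tool(commands=[[[0,0,-0.1],[0,0,0]],[[0,0,-0.22],[0,0,0]],[[0,0,-0.35],[0,0,0]],[[0,0,-0.48],[0,0,0]],[[0.1,-0.05,-0.48],[0,0,0]],[[0.25,-0.1,-0.48],[0,0,0]],[[0.4,-0.15,-0.48],[0,0,0]],[[0.55,-0.2,-0.48],[0,0,0]],[[0.7,-0.2,-0.48],[0,0,0]],[[0.85,-0.2,-0.48],[0,0,0]],[[0.98,-0.2,-0.48],[0,0,0]],[[0.98,-0.2,-0.48],[0,0,0]],[[0.98,-0.2,-0.48],[0,0,0]]])

```text
clock: 58.95
tcp_pos: [0.4888, 0.1862, 0.1694]
orientation: [2.228, 2.215, -0.002]
contact_force: [0.1, -0.7, -0.5]
grip_width: 0.0078
gripper_force: 39.2
```

```bash
python3 g.py .5605 .372 .12 8.3 .5605 .372 .0366 8.3
```

```text
clock 58.95 pos [0.4888 0.1862 0.1694] yaw [-0.05  0.04 -0.33] F [ 0.1 -0.7 -0.5] w 0.0078
shift [0.745, 0.283, 0.197] turn [-0.0, 0.001, -0.096]
shift [0.0, 0.0, 0.334] turn [0.0, 0.0, 0.0]
```

servo_tool(commands=[[[0.15,0.05,0],[0,0,0]],[[0.3,0.1,0],[0,0,-0.03]],[[0.45,0.16,0],[0,0,-0.06]],[[0.6,0.22,0.05],[0,0,-0.096]],[[0.745,0.283,0.1],[0,0,-0.096]],[[0.745,0.283,0.197],[0,0,-0.096]],[[0.745,0.283,0.28],[0,0,-0.096]],[[0.745,0.283,0.36],[0,0,-0.096]],[[0.745,0.283,0.44],[0,0,-0.096]],[[0.745,0.283,0.49],[0,0,-0.096]],[[0.745,0.283,0.515],[0,0,-0.096]],[[0.745,0.283,0.531],[0,0,-0.096]],[[0.745,0.283,0.531],[0,0,-0.096]],[[0.745,0.283,0.531],[0,0,-0.096]],[[0.745,0.283,0.531],[0,0,-0.096]]])

```text
clock: 60.45
tcp_pos: [0.562, 0.3717, 0.0379]
orientation: [2.057, 2.374, 0.002]
contact_force: [-0.2, -0.1, -0.6]
grip_width: 0.0077
gripper_force: 39.3
```

servo_tool(commands=[[[0,0,0],[0,0,0]],[[0,0,0],[0,0,0]],[[0,0,0],[0,0,0]],[[0,0,0],[0,0,0]],[[0,0,0],[0,0,0]],[[0,0,0],[0,0,0]]], claw=0.4)

```text
clock: 61.05
tcp_pos: [0.5615, 0.3714, 0.0371]
orientation: [-2.057, -2.374, -0.0]
contact_force: [0.2, -0.9, -1.2]
grip_width: 0.0513
gripper_force: 0.0
```

servo_tool(commands=[[[0,0,-0.1],[0,0,0]],[[0,0,-0.25],[0,0,0]],[[0,0,-0.4],[0,0,0]],[[0,0,-0.6],[0,0,0]],[[0,0,-0.6],[0,0,0]],[[0,0,-0.6],[0,0,0]]])

```text
clock: 61.65
tcp_pos: [0.5621, 0.3717, 0.1885]
orientation: [2.057, 2.374, 0.005]
contact_force: [0.2, 1.8, -0.8]
grip_width: 0.0514
gripper_force: 0.0
```

```bash
python3 g.py .5376 .173 .19 -60 .5376 .173 .058 -60
```

```text
clock 61.65 pos [0.5621 0.3717 0.1885] yaw [ 0.11 -0.12  8.19] F [ 0.2  1.8 -0.8] w 0.0514
shift [-0.773, -0.21, -0.008] turn [0.001, -0.002, 0.758]
shift [0.0, 0.0, 0.528] turn [0.0, 0.0, 0.0]
```

servo_tool(commands=[[[-0.2,-0.05,0],[0,0,0.09]],[[-0.35,-0.1,0],[0,0,0.18]],[[-0.5,-0.15,0],[0,0,0.27]],[[-0.65,-0.2,0],[0,0,0.36]],[[-0.773,-0.21,0],[0,0,0.45]],[[-0.773,-0.21,0],[0,0,0.54]],[[-0.773,-0.21,0],[0,0,0.63]],[[-0.773,-0.21,0],[0,0,0.72]],[[-0.773,-0.21,0],[0,0,0.758]],[[-0.773,-0.21,0],[0,0,0.758]],[[-0.773,-0.21,0],[0,0,0.758]]], claw=0)

```text
clock: 62.75
tcp_pos: [0.5364, 0.1724, 0.186]
orientation: [3.033, 0.815, -0.003]
contact_force: [0.6, -0.2, 0.1]
grip_width: 0.0856
gripper_force: 0.0
```

```bash
python3 g.py .5375 .173 .058 -60
```

```text
clock 62.75 pos [0.5364 0.1724 0.186 ] yaw [-1.100e-01  4.000e-02 -5.993e+01] F [ 0.6 -0.2  0.1] w 0.0856
shift [0.006, 0.0, 0.512] turn [0.0, 0.001, 0.001]
```

servo_tool(commands=[[[0.003,0,0.12],[0,0,0]],[[0.003,0,0.24],[0,0,0]],[[0.003,0,0.36],[0,0,0]],[[0.003,0,0.46],[0,0,0]],[[0.003,0,0.512],[0,0,0]],[[0.003,0,0.512],[0,0,0]],[[0.003,0,0.512],[0,0,0]],[[0.003,0,0.512],[0,0,0]]])

```text
clock: 63.55
tcp_pos: [0.5387, 0.1731, 0.0603]
orientation: [-3.034, -0.812, -0.003]
contact_force: [1.0, -0.8, -0.0]
grip_width: 0.0854
gripper_force: 0.0
```

servo_tool(commands=[[[0,0,0],[0,0,0]],[[0,0,0],[0,0,0]],[[0,0,0],[0,0,0]],[[0,0,0],[0,0,0]],[[0,0,0],[0,0,0]],[[0,0,0],[0,0,0]],[[0,0,0],[0,0,0]],[[0,0,0],[0,0,0]]], claw=1, squeeze=40)

```text
clock: 64.35
tcp_pos: [0.5372, 0.1745, 0.0599]
orientation: [-3.031, -0.813, 0.001]
contact_force: [-4.8, 3.8, 9.5]
grip_width: 0.0429
gripper_force: 39.5
```

servo_tool(commands=[[[0,0,0],[0,0,-0.08]],[[0,0,0],[0,0,-0.16]],[[0,0,0],[0,0,-0.24]],[[0,0,0],[0,0,-0.32]],[[0,0,0],[0,0,-0.4]],[[0,0,0],[0,0,-0.48]],[[0,0,0],[0,0,-0.56]],[[0,0,0],[0,0,-0.62]],[[0,0,0],[0,0,-0.62]],[[0,0,0],[0,0,-0.62]]])

```text
clock: 65.35
tcp_pos: [0.537, 0.1747, 0.0598]
orientation: [-2.298, -2.137, -0.001]
contact_force: [-5.0, 3.8, 10.1]
grip_width: 0.0428
gripper_force: 40.5
```

servo_tool(commands=[[[0,0,0],[0,0,-0.08]],[[0,0,0],[0,0,-0.16]],[[0,0,0],[0,0,-0.24]],[[0,0,0],[0,0,-0.32]],[[0,0,0],[0,0,-0.4]],[[0,0,0],[0,0,-0.48]],[[0,0,0],[0,0,-0.56]],[[0,0,0],[0,0,-0.62]],[[0,0,0],[0,0,-0.63]],[[0,0,0],[0,0,-0.63]],[[0,0,0],[0,0,-0.63]]])

```text
clock: 66.45
tcp_pos: [0.5368, 0.1746, 0.0599]
orientation: [-1.008, -2.973, -0.002]
contact_force: [-4.5, 3.2, 8.4]
grip_width: 0.043
gripper_force: 40.6
```

servo_tool(commands=[[[0,0,0],[0,0,0]],[[0,0,0],[0,0,0]],[[0,0,0],[0,0,0]],[[0,0,0],[0,0,0]],[[0,0,0],[0,0,0]],[[0,0,0],[0,0,0]]], claw=0)

```text
clock: 67.05
tcp_pos: [0.5378, 0.1729, 0.059]
orientation: [1.011, 2.974, -0.0]
contact_force: [0.7, -0.3, -0.4]
grip_width: 0.0851
gripper_force: 0.0
```

servo_tool(commands=[[[0,0,-0.15],[0,0,0]],[[0,0,-0.3],[0,0,0]],[[0,0,-0.5],[0,0,0]],[[0,0,-0.7],[0,0,0]],[[0,0,-0.9],[0,0,0]],[[0,0,-1],[0,0,0]],[[0,0,-1],[0,0,0]],[[0,0,-1],[0,0,0]],[[0,0,-1],[0,0,0]]])

```text
clock: 67.95
tcp_pos: [0.5368, 0.1728, 0.3074]
orientation: [-1.01, -2.973, 0.003]
contact_force: [0.2, -0.1, -0.3]
grip_width: 0.0857
gripper_force: 0.0
```

```bash
python3 c.py w10; python3 s.py w10; python3 g.py .5 .17 .4 0
```

```text
((0.5378050804138184, 0.17357242107391357), 0.022746676579117775) 130 [0.53532477 0.16248585] 257.2701026060349 0.04799543973178212
((0.5378050804138184, 0.17357242107391357), 0.022746676579117775) 130 [0.53532477 0.16248585] 257.389320039488 0.042696887133868384
clock 68.0 pos [0.5369 0.1727 0.3073] yaw [-1.000e-02  1.800e-01  5.247e+01] F [-0.5  0.5 -0. ] w 0.0854
shift [0.111, -0.1, -0.37] turn [-0.002, 0.0, 0.583]
```

The sleeve is on 0. I check the tray and the lever from the scene cameras.

```bash
python3 - <<'E'
from h import *
a,_,_,_=cam('side'); b,_,_,_=cam('scene')
save('fin.png',np.hstack([cv2.resize(a[150:350,200:440],(400,333)),cv2.resize(b[120:320,260:500],(400,333))]))
E
```

```text
(no output)
```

View pics/fin.png

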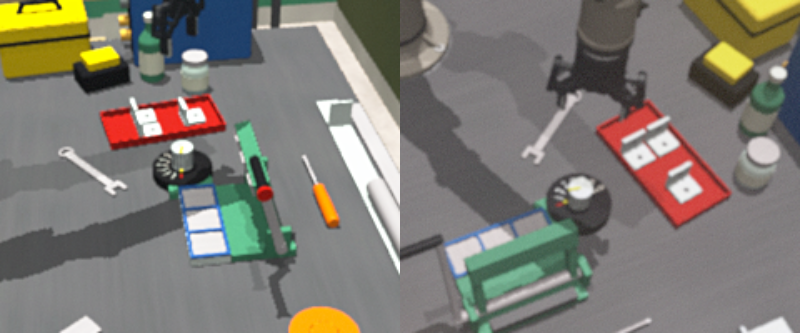

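All three brackets are in the tray, left crop about (147,118) and (188,112). The pockets are empty, the lever is up, and the gripper is clear of everything.

```bash
python3 -c "
from bench import r
print(r.hand_in())"
```

```text
the job is handed in; nothing more can be done
None
```

The job is handed in, with no verdict returned: I set the sleeve to 5, seated all three brackets, pulled the lever to its stop and led it back up, then moved the brackets to the red tray and returned the sleeve to 0. In my last pictures the brackets were in the tray, the lever was up and the gripper was clear.

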